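# Set out two stirring stations with their bottle and timer

## Robot

A 6-joint arm with a two-finger parallel gripper is mounted at the origin on the work surface. World frame = base frame: x ahead of the robot, y to its left, z up, the work surface at z = 0. Lengths are in m, angles in rad, forces in N, time in s.
With the tool pointing down it reaches from about 0.35 to 0.975 m from the base axis. Payload 7.1 kg.
Tool frame: the origin (TCP) lies midway between the tips of the shut fingers; the grasp point (between the pads) lies 19 mm behind it (ctrl.grasp_offset is the distance from the TCP to the grasp point, in m); z points along the fingers, y is the direction in which the jaws open and shut (so a half turn about z gives the same grasp; the last joint's range is limited). The gripper opens to 88 mm and grips with 3 to 60 N. Pads are 20 mm wide; open, the fingers measure 115 mm over their backs; the gripper's body (75 mm by 178 mm) begins 61 mm behind the grasp point.
Start: joints at [-1.333, 0.423, 1.63, -0, 1.089, -0.019], TCP at [0.159, -0.604, 0.223] pointing down, gripper open.
Joint ranges: [-3, 3], [-0.9, 2.11], [0.09, 2.58], [-1.31, 4.45], [0.11, 2.69], [-2.54, 2.54]. Speed limits (rad/s): [2.39, 2.39, 3.01, 3.14, 3.14, 3.14].

## Interface

Orientations are given as a unit quaternion [w, x, y, z].
In Python, from rig import sensors, eyes, job, ctrl gives the robot as it stands.
- The arm moves only by the tool arm_command, never from a script. Its argument "moves" is a list of rows, each a list of 4 numbers: the shift along the tool's x, y, z as a fraction of full scale, then the turn about the tool's z as a fraction of full scale. A call has 1 to 8 rows; each row is the pose to reach, as a shift and turn from the pose measured when the call began, along the tool's axes at that moment, turning the shorter way round; what a row does not reach only later rows make up. Full scale, the value 1, is 200 mm for a shift and 360 degrees for a turn. A row lasts 1/12 s, in which the tool goes at most 41.7 mm and 7.16 degrees, less where a joint would pass 70% of its speed; a pose out of reach is approached as far as the arm can. A call with a number of a shift or a turn outside -1 to 1 is refused whole. A call with a gripper value outside its range is refused whole. "jaw" is the opening, from 0 (shut) to 1 (fully open), set as the call begins (left out, the last holds). The fingers move at their own pace and stop on an object; "squeeze" is the grip in N (left out, the last holds). Time passes only in rows, so rows that repeat a pose let the fingers close. It gives the time, the measured TCP pose, the force and the opening at its end, in the units of the state.
- sensors.read_state(): the state, without advancing time (a new reading comes with each control period).
- eyes.snapshot(name): name is "scene" or "top" or "wrist"; returns (picture, depth): 480x640x3 uint8, blue, green, red; 480x640 float32, m along the optical axis (not along the pixel's ray), 0 where there is no reading.
- eyes.get_calibration(name): a dict with "K" (3x3 intrinsics, pixels), "D" ([k1, k2, p1, p2, k3] as OpenCV has them; the pictures are not rectified), "rvec" (rotation vector, rad) and "tvec" (3), from world to camera coordinates, as OpenCV has them; the wrist camera has in their place "tool_from_camera" (4x4, takes a point from camera to tool coordinates, whose origin is the TCP and whose axes are the flange's). Camera axes: x right, y down, z forward; pixel columns grow to the right and rows downward; lengths in m; the calibration is good to about 2 mm. A picture is of the moment at which its call begins: read the wrist's pose just before it. get_calibration takes no time and is no camera call.
- job.sign_off(): hands the job in, once; it reports no verdict.
The state is a dict: "time": time; "joint_positions": joint angles; "dq": joint speeds; "joint_torque": joint torques, N m; "tcp_pos": TCP position; "eef_rot": TCP orientation; "force": force on the tool from outside, world axes, zero at the start; "torque": the same for the moment, N m; "finger_gap": finger opening in m.
Only numpy, scipy, OpenCV 4.12 (cv2) and the standard library are available. Lean on these libraries where they do the work, as an engineer would, in place of code of your own. Each camera call takes 0.05 s, during which the arm holds its last target.

## Task

Set the bench up for a two-station stirring run: stand the tall beaker on the middle of the square stirrer's plate and cover it with the knobbed lid, stand the conical flask on the middle of the round stirrer's plate, stand the screw-capped bottle on the bench midway between the two stirrers, in line with their plate centres, and lay the timer face up on the bench straight in front of the bottle (on the stirrers' control-knob side, towards the robot), a finger's breadth (about 2 cm) from it. Set the glassware and the lid down gently, without dropping them, and leave the low beaker and the petri dish where they are.

Things in the scene. Friction and masses are not known exactly. Their poses are not given: they have to be found in the camera images.
- tall_beaker_mid (a point): Tall clear-glass beaker, open at the top, empty, standing upright on the bench: 60 mm outside diameter, 120 mm high, wall 3 mm, about 0.12 kg, white graduation lines. Point at its centre, 60 mm above its foot; z up its axis.
- lid_mid (a point): White plastic beaker lid lying on the bench, knob up: flat disc 76 mm across and 5 mm thick, on it a round knob 18 mm across reaching from 10 to 30 mm above the disc's underside. About 0.05 kg. Nothing projects under the disc: it simply rests on the beaker's rim. Point on its axis 15 mm above its underside; z up.
- flask_mid (a point): Clear-glass conical flask standing upright: foot 64 mm across, 110 mm high; from 66 mm up to the rim it is a straight neck 26 mm across. Grip it by the neck. About 0.09 kg. Point on its axis half-way up, 55 mm above its foot; z up.
- bottle_mid (a point): Small amber-glass bottle with a blue screw cap, full and closed, standing upright: body 56 mm across up to 70 mm, shoulder, then cap 37 mm across from 88 to 110 mm above its foot. About 0.2 kg. Point on its axis half-way up, 55 mm above its foot; z up.
- timer_mid (a point): White square lab timer lying face up: 62 x 62 mm, 24 mm thick, with a display and three grey buttons on top; about 0.07 kg. Point at its centre, 12 mm above its underside; x and y along its sides, z out of its face.
- square_top (a point): Square magnetic stirrer, fixed to the bench: grey housing 148 mm wide, square white ceramic plate 145 x 145 mm. Point at the plate's centre on its top face, 62 mm above the bench. The control panel (two knobs, display) is on its -x side and ends about 115 mm from this point; the housing ends 85 mm from it at +x. Axes: -x to its front (towards the robot), y to its left-hand side as the robot looks at it, z up.
- round_top (a point): Round magnetic stirrer, fixed to the bench: white round housing 124 mm across with a round steel plate 118 mm across. Point at the plate's centre on its top face, 46 mm above the bench. The panel with one knob is on its -x side and ends about 85 mm from this point. Same axes. It stands about 310 mm from the square stirrer, centre to centre; which is to the left changes.
- low_beaker_mid (a point): Low clear-glass beaker, 54 mm across and 65 mm high, a bystander to be left where it is. Point at its centre, 32.5 mm above its foot.
- petri_mid (a point): Closed clear plastic petri dish with reddish agar inside (looks a pale, flat disc without a knob), 60 mm across and 15 mm high, a bystander to be left where it is. Point at its centre, 7.5 mm above the bench.
There are look-alikes about, which are no part of the job. Of the things like the part that bears bottle_mid, leave any that is pink; of the rest the smaller one is meant. Leave any red look-alike of the part that bears lid_mid alone.

How it is judged:
By the outcome, as a careful person would: the job done as asked, in the order asked, and still so for the second after the job is handed in, with the robot touching nothing.
It also fails if it takes over 120 s, if anything falls off the work surface, if the arm or the gripper's body presses on something with over 40 N, if the wrist force passes 120 N, or if a joint passes its speed limit or range.

## Working session

There is one attempt and no reset: what is moved stays moved. The work goes in short steps, Python scripts to look and compute and a tool call to move; the robot and the scene stay as the last step left them, time stands still between calls to the robot, and variables do not carry over. Pictures are saved under pics/ and viewed, and the job is handed in when it is done.

Besides the shell and the picture viewer there is one more tool, called after "Emit:" by a JSON object that holds its "name" and its "arguments", one argument or row to a line. arm_command: Moves the arm, as the interface text tells. Shift numbers are shares of 200 mm and turn numbers shares of 360 degrees, none past 1 either way. Its arguments: {"type":"object","properties":{"moves":{"type":"array","items":{"type":"array","items":{"type":"number","minimum":-1,"maximum":1}}},"jaw":{"type":"number"},"squeeze":{"type":"number"}},"required":["moves"]}

```bash
mkdir -p pics; ls
python3 - <<'E'
from rig import sensors, eyes, job, ctrl
import cv2,numpy as np
s=sensors.read_state(); print(s)
for n in ("scene","top","wrist"):
    p,d=eyes.snapshot(n); cv2.imwrite(f"pics/{n}0.png",p); np.save(f"pics/{n}0.npy",d)
    print(n,eyes.get_calibration(n))
E
```

```text
pics
{'time': 0.0, 'joint_positions': array([-1.33300113e+00,  4.23844636e-01,  1.63067901e+00, -1.20821780e-05,
        1.08858331e+00, -1.89831088e-02]), 'dq': array([ 9.62246368e-04, -8.81088226e-04,  3.37416222e-04, -2.05559425e-04,
        7.84802125e-06, -1.67872537e-03]), 'joint_torque': array([ 2.40673733e-03, -5.44618285e+01, -2.73664248e+01,  6.44200458e-02,
        2.27653765e-02, -1.13798817e-04]), 'tcp_pos': array([ 0.15863135, -0.60396699,  0.22190364]), 'eef_rot': array([-7.52044365e-04,  9.91768784e-01,  1.28039466e-01, -8.79903454e-05]), 'force': array([0.39395501, 0.11735002, 0.34115872]), 'torque': array([-0.01403361, -0.06802786, -0.02984196]), 'finger_gap': 0.08774150568514724}
scene {'K': array([[533.02266464,   0.        , 318.7257097 ],
       [  0.        , 533.02266464, 240.3079317 ],
       [  0.        ,   0.        ,   1.        ]]), 'D': array([-0.04255634,  0.        ,  0.        ,  0.        ,  0.        ]), 'rvec': array([ 2.12722777,  0.60786149, -0.29330542]), 'tvec': array([-0.4309839 , -0.06857488,  1.55959086])}
top {'K': array([[542.10045121,   
[... 226 characters left out ...]
2.14647949, -2.19371273,  0.06851144]), 'tvec': array([0.04335107, 0.5092604 , 1.1515913 ])}
wrist {'K': array([[339.39618583,   0.        , 321.87770034],
       [  0.        , 339.39618583, 238.15579923],
       [  0.        ,   0.        ,   1.        ]]), 'D': array([-0.00080005,  0.        ,  0.        ,  0.        ,  0.        ]), 'tool_from_camera': array([[ 1.67954632e-03, -9.57538656e-01, -2.88300021e-01,
         7.95546963e-02],
       [ 9.99998572e-01,  1.66154890e-03,  3.07133580e-04,
        -5.63922545e-04],
       [ 1.84932309e-04, -2.88300125e-01,  9.57540079e-01,
        -1.61300368e-01],
       [ 0.00000000e+00,  0.00000000e+00,  0.00000000e+00,
         1.00000000e+00]])}
```

View pics/scene0.png

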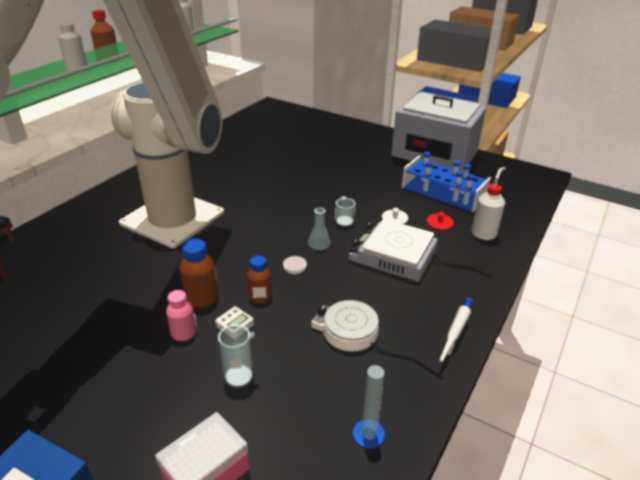

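View pics/top0.png

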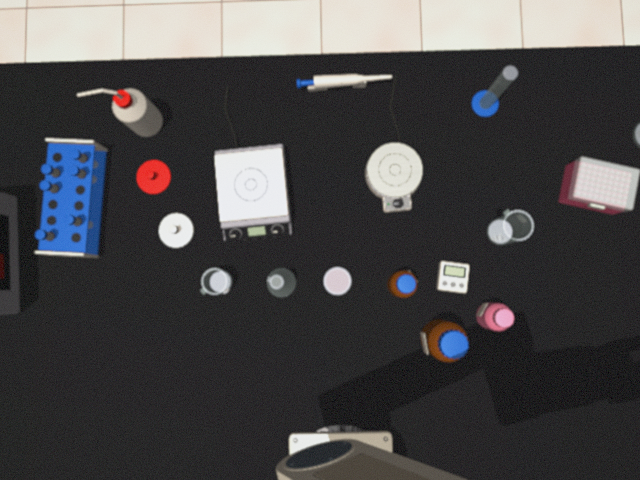

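View pics/wrist0.png

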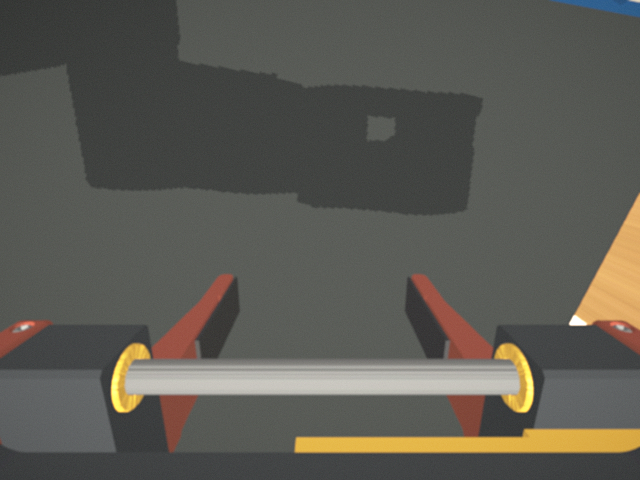

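The top view shows the following:
- **Stirrers:** square at (251,185), left; round at (394,170).
- **White lid:** (176,230). The red look-alike is at (153,177).
- **Flask and bystanders:** flask (281,282), low beaker (216,282), petri (337,281).
- **Bottles:** small amber (404,283), large amber (447,340), pink (495,317). The small amber one is meant: it isn't pink, and it's the smaller of the other two.
- **Timer and tall beaker:** timer (453,277), tall beaker (510,228).

Next I'll measure them.

```bash
cat > h.py <<'E'
from rig import sensors, eyes, job, ctrl
import cv2,numpy as np
from scipy.spatial.transform import Rotation as R
def cam(n):
    c=eyes.get_calibration(n)
    if n=="wrist":
        s=sensors.read_state(); q=s['eef_rot']
        T=np.eye(4); T[:3,:3]=R.from_quat([q[1],q[2],q[3],q[0]]).as_matrix(); T[:3,3]=s['tcp_pos']
        M=T@c['tool_from_camera']; return c['K'],c['D'],M[:3,:3],M[:3,3]
    Rm=cv2.Rodrigues(c['rvec'])[0]; return c['K'],c['D'],Rm.T,-Rm.T@c['tvec']
def rays(C,uv):
    K,D,Rw,o=C
    p=cv2.undistortPoints(np.float64(uv).reshape(-1,1,2),K,D).reshape(-1,2)
    return np.c_[p,np.ones(len(p))]@Rw.T
def plane(C,uv,z):
    d=rays(C,uv); return C[3]+d*((z-C[3][2])/d[:,2])[:,None]
def cloud(C,depth):
    v,u=np.mgrid[:480,:640]; d=rays(C,np.c_[u.ravel(),v.ravel()])
    P=C[3]+d*depth.ravel()[:,None]; P[depth.ravel()==0]=np.nan
    return P.reshape(480,640,3)
def project(C,P):
    K,D,Rw,o=C; r=cv2.Rodrigues(Rw.T)[0]; return cv2.projectPoints(np.float64(P).reshape(-1,3),r,-Rw.T@o,K,D)[0].reshape(-1,2)
def state():
    s=sensors.read_state(); q=s['eef_rot']; M=R.from_quat([q[1],q[2],q[3],q[0]])
    m=M.as_matrix(); return s,m,np.arctan2(m[1,0],m[0,0])
def go(x,y,z,yaw=None):
    """yaw = direction (deg) of tool x axis in world; prints shift/turn fractions"""
    s,m,cy=state(); d=m.T@(np.array([x,y,z])-s['tcp_pos'])/0.2
    t=0
    if yaw is not None: t=-(((yaw-np.degrees(cy))+90)%180-90)/360   # tool z is down, half turn symmetric
    print("tcp",s['tcp_pos'].round(4),"yaw",np.degrees(cy).round(2),"q6",s['joint_positions'][5].round(2),"gap",round(s['finger_gap'],4),"t",round(s['time'],2))
    print("row:",d.round(4),"turn",round(t,4))
def crop(img,c,r,name,k=4):
    u,v=c; a=img[max(0,v-r):v+r,max(0,u-r):u+r]; cv2.imwrite(name,cv2.resize(a,None,fx=k,fy=k,interpolation=cv2.INTER_CUBIC))
E
python3 - <<'E'
from h import *
p=cv2.imread('pics/top0.png'); d=np.load('pics/top0.npy'); C=cam('top'); print('cam',C[3])
P=cloud(C,d); Z=P[...,2]
print('bench z',np.nanmedian(Z[300:400,100:250]))
m=((Z>0.008)&(Z<0.3)).astype(np.uint8); 
n,l,st,ce=cv2.connectedComponentsWithStats(m)
for i in range(1,n):
    if st[i,4]>60:
        q=P[l==i]; print(st[i],ce[i].round(0),'zmax',np.nanpercentile(q[:,2],[50,98]).round(3),'xy',np.nanmedian(q[:,:2],axis=0).round(3))
cv2.imwrite('pics/zt.png',np.uint8(np.clip(np.nan_to_num(Z)*1000,0,255)))
crop(p,(450,290),75,'pics/c1.png'); crop(p,(320,200),125,'pics/c2.png',3)
E
```

```text
cam [0.41350962 0.01089569 1.19007524]
bench z -4.484541247262719e-05
[477  66  41  47 691] [498.  87.] zmax [0.126 0.179] xy [ 0.812 -0.334]
[297  74  95  17 873] [338.  80.] zmax [0.041 0.049] xy [ 0.868 -0.011]
[  78   89   84   47 1708] [133. 110.] zmax [0.116 0.192] xy [0.788 0.407]
[634 123   6  22  87] [637. 133.] zmax [0.017 0.03 ] xy [ 0.74  -0.665]
[ 365  133   57   79 2930] [394. 175.] zmax [0.045 0.05 ] xy [ 0.657 -0.128]
[ 214  134   78  108 6453] [253. 192.] zmax [0.061 0.066] xy [0.622 0.174]
[  35  139   71  118 5750] [ 67. 197.] zmax [0.065 0.105] xy [0.622 0.567]
[ 560  157   80   57 3335] [600. 185.] zmax [0.079 0.084] xy [ 0.616 -0.547]
[145 170  11  10  76] [150. 175.] zmax [0.029 0.034] xy [0.673 0.402]
[   0  192   20  123 2202] [  9. 255.] zmax [0.051 0.084] xy [0.498 0.698]
[ 487  208   47   37 1143] [510. 227.] zmax [0.08  0.122] xy [ 0.534 -0.36 ]
[168 223  12  11  77] [173. 228.] zmax [0.028 0.033] xy [0.553 0.351]
[437 261  32  32 869] [452. 276.] zmax [0.024 0.029] xy [ 0.436 -0.249]
[324 267  27  28 593] [337. 280.] zmax [0.015 0.02 ] xy [ 0.433 -0.001]
[200 268  32  26 417] [215. 281.] zmax [0.051 0.068] xy [0.435 0.264]
[267 268  29  29 637] [281. 282.] zmax [0.04  0.113] xy [0.431 0.115]
[387 270  31  27 640] [402. 283.] zmax [0.083 0.113] xy [ 0.423 -0.131]
[476 303  38  28 810] [495. 316.] zmax [0.081 0.113] xy [ 0.354 -0.314]
[ 420  319   48   43 1565] [444. 340.] zmax [0.117 0.159] xy [ 0.312 -0.204]
[ 278  432  114   32 1630] [333. 442.] zmax [0.013 0.298] xy [0.104 0.025]
```

Run:
```python
from h import *
p=cv2.imread('pics/top0.png')
a=cv2.resize(p[130:310,140:300],None,fx=3,fy=3,interpolation=2); b=cv2.resize(p[130:310,380:540],None,fx=3,fy=3,interpolation=2)
cv2.imwrite('pics/c3.png',a);cv2.imwrite('pics/c4.png',b)
```

```text
(no output)
```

View pics/zt.png

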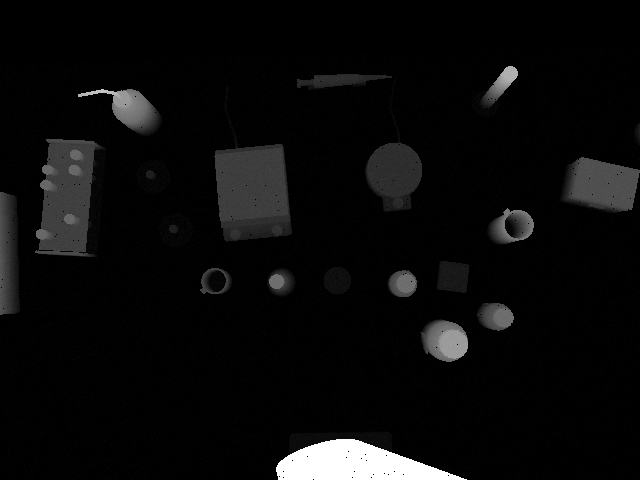

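View pics/c3.png

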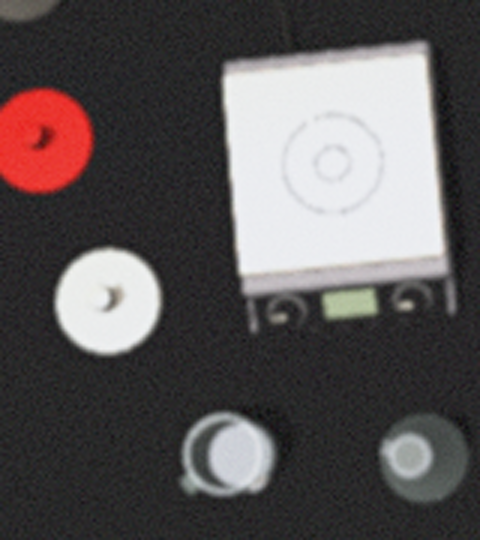

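View pics/c4.png

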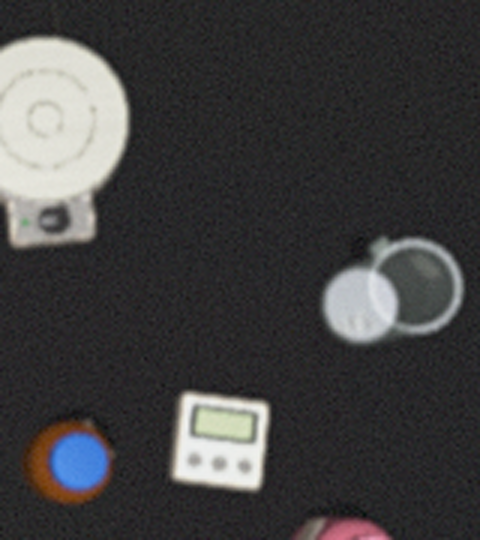

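```bash
cat > meas.py <<'E'
from h import *
def circ(uv_mask,C,z):
    c=max(cv2.findContours(uv_mask.astype(np.uint8),cv2.RETR_EXTERNAL,cv2.CHAIN_APPROX_NONE)[0],key=cv2.contourArea).reshape(-1,2)
    X=plane(C,c,z)[:,:2]
    (a,b),r=cv2.minEnclosingCircle(np.float32(X*1000))
    A=np.c_[2*X,np.ones(len(X))]; s=np.linalg.lstsq(A,(X**2).sum(1),rcond=None)[0]
    return s[:2].round(4), 'r',np.sqrt(s[2]+s[:2]@s[:2]).round(4),'enc',np.round([a,b,r],1)
def box(mask,C,z):
    c=max(cv2.findContours(mask.astype(np.uint8),cv2.RETR_EXTERNAL,cv2.CHAIN_APPROX_NONE)[0],key=cv2.contourArea).reshape(-1,2)
    X=plane(C,c,z)[:,:2]; return cv2.minAreaRect(np.float32(X*1000))
def win(u0,v0,u1,v1):
    w=np.zeros((480,640),bool); w[v0:v1,u0:u1]=1; return w
E
python3 - <<'E'
from meas import *
p=cv2.imread('pics/top0.png'); d=np.load('pics/top0.npy'); C=cam('top'); Z=np.nan_to_num(cloud(C,d)[...,2]); P=cloud(C,d)
g=p.min(2)
print('square',box((g>195)&win(205,135,300,232),C,.062))
print('square depth',box((abs(Z-.062)<.006)&win(205,135,300,232)&(g>195),C,.062))
print('round ',circ((g>100)&(abs(Z-.046)<.006)&win(360,130,430,198),C,.046))
print('round v<190',circ((g>190)&win(360,130,430,196),C,.046))
print('lid',circ((g>140)&win(150,200,205,255),C,.005))
k=(Z>.022)&win(150,200,205,255); print('knob',np.nanmedian(P[k],0), circ(k,C,.029))
for n,w,zt in (('flask',win(255,255,300,300),.11),('bottle',win(380,260,425,305),.11),('beaker',win(480,200,540,250),.12)):
    k=w&(Z>zt-.008)&(Z<zt+.01); q=P[k]; print(n,k.sum(),np.nanmedian(q,0).round(4),circ(k,C,zt))
b=(p[...,0]>150)&(p[...,2]<110)&win(380,260,425,305); print('cap',circ(b,C,.11))
print('timer',box((Z>.016)&(Z<.035)&win(430,250,475,300),C,.024), box((g>90)&win(430,250,475,300),C,.024))
print('petri',circ((Z>.008)&win(315,258,360,300),C,.015),'low',circ((Z>.057)&win(190,258,240,300),C,.065))
E
```

```text
square ((639.1206665039062, 177.0125732421875), (146.92771911621094, 143.35604858398438), 4.492794513702393)
square depth ((638.955810546875, 177.00662231445312), (144.86093139648438, 143.3630828857422), 4.503789901733398)
round  (array([ 0.6668, -0.1291]), 'r', np.float64(0.0578), 'enc', array([ 666.7, -129.2,   59. ]))
round v<190 (array([ 0.6658, -0.1292]), 'r', np.float64(0.0565), 'enc', array([ 665.3, -129.3,   57.8]))
lid (array([0.5518, 0.3528]), 'r', np.float64(0.0377), 'enc', array([551.8, 353. ,  38.8]))
knob [0.55291232 0.35098443 0.02949459] (array([0.5524, 0.3521]), 'r', np.float64(0.0083), 'enc', array([552.3, 352.4,   9.5]))
flask 174 [0.4324 0.121  0.1105] (array([0.4322, 0.1209]), 'r', np.float64(0.0139), 'enc', array([432. , 121. ,  14.7]))
bottle 282 [ 0.4231 -0.1367  0.1096] (array([ 0.423 , -0.1365]), 'r', np.float64(0.0179), 'enc', array([ 422.8, -136.6,   19.3]))
beaker 261 [ 0.5381 -0.356   0.1191] (array([ 0.5343, -0.3582]), 'r', np.float64(0.0306), 'enc', array([ 537.2, -357.8,   34.5]))
cap (array([ 0.4221, -0.1368]), 'r', np.float64(0.0175), 'enc', array([ 422.6, -136.9,   18.4]))
timer ((436.2105712890625, -248.775634765625), (63.47783660888672, 61.76205062866211), 81.33299255371094) ((435.3652038574219, -249.60931396484375), (65.289794921875, 65.60790252685547), 81.23584747314453)
petri (array([ 0.4334, -0.0013]), 'r', np.float64(0.0288), 'enc', array([433.2,  -1.3,  29.8])) low (array([0.436 , 0.2559]), 'r', np.float64(0.0273), 'enc', array([433.6, 257.1,  31.2]))
```

Run:
```python
from meas import *
from scipy.optimize import least_squares
p=cv2.imread('pics/top0.png'); d=np.load('pics/top0.npy'); C=cam('top'); P=cloud(C,d); Z=np.nan_to_num(P[...,2])
def rob(k,z,r):
    c=max(cv2.findContours(k.astype(np.uint8),0,1)[0],key=len).reshape(-1,2); X=plane(C,c,z)[:,:2]
    s=least_squares(lambda a:np.hypot(*(X-a[:2]).T)-a[2],[*np.median(X,0),r],loss='soft_l1',f_scale=.0015).x
    e=np.hypot(*(X-s[:2]).T); j=e>r+.003
    return s.round(4),'spout dir',np.degrees(np.arctan2(*(X[j]-s[:2]).mean(0)[::-1])).round(0) if j.any() else None
w=win(480,200,540,250); print('beaker',rob(w&(Z>.112),.12,.03))
b=(p.min(2)>120)&w; ys,xs=np.nonzero(b&(np.arange(640)<506)); print('foot disc approx',plane(C,[[xs.mean(),ys.mean()]],.003))
print('flask',rob(win(255,255,300,300)&(Z>.1),.11,.013))
go(.5343,-.358,.2,45)
```

```text
beaker (array([ 0.5336, -0.3587,  0.0303]), 'spout dir', np.float64(38.0))
foot disc approx [[ 0.53407976 -0.35583657  0.003     ]]
flask (array([0.4322, 0.1209, 0.0139]), 'spout dir', None)
tcp [ 0.1587 -0.6041  0.2221] yaw 14.71 q6 -0.02 gap 0.0876 t 0.15
row: [ 2.1291 -0.713   0.1113] turn -0.0841
```

Emit:
{"name": "arm_command", "arguments": {
  "moves": [
    [0.2,-0.06,0,-0.018],
    [0.4,-0.13,0,-0.036],
    [0.6,-0.2,0,-0.054],
    [0.8,-0.26,0,-0.07],
    [1,-0.33,0,-0.07]
  ],
  "jaw": 1,
  "squeeze": 15
}}

```text
time: 0.57
tcp_pos: [0.3345, -0.4896, 0.222]
eef_rot: [-0.001, 0.939, 0.344, 0.0]
force: [0.9, -0.4, 0.3]
finger_gap: 0.0877
```

```bash
python3 -c "
from h import *
go(.5338,-.3585,.2,40)"
```

```text
tcp [ 0.3345 -0.4896  0.222 ] yaw 40.19 q6 -0.12 gap 0.0877 t 0.57
row: [1.1841 0.1423 0.1105] turn 0.0005
```

Emit:
{"name": "arm_command", "arguments": {
  "moves": [
    [0.2,0.03,0,0],
    [0.4,0.06,0,0],
    [0.6,0.08,0,0],
    [0.8,0.11,0,0],
    [1,0.142,0,0]
  ]
}}

```text
time: 0.98
tcp_pos: [0.507, -0.3807, 0.2219]
eef_rot: [-0.001, 0.939, 0.344, -0.0]
force: [0.9, -0.3, -0.3]
finger_gap: 0.0878
```

Run:
```python
from h import *
go(.5338,-.3585,.2,40); go(.5338,-.3585,.056,40)
p,d=eyes.snapshot('wrist'); cv2.imwrite('pics/w1.png',p)
C=cam('wrist'); print(project(C,[[.5338,-.3585,.12],[.5338,-.3585,0]]))
```

```text
tcp [ 0.507  -0.3807  0.2219] yaw 40.2 q6 0.21 gap 0.0878 t 0.98
row: [0.174  0.0021 0.1096] turn 0.0005
tcp [ 0.507  -0.3807  0.2219] yaw 40.2 q6 0.21 gap 0.0878 t 0.98
row: [0.1737 0.0034 0.8296] turn 0.0005
[[321.43855349 204.88987532]
 [321.56336787 184.59885684]]
```

View pics/w1.png

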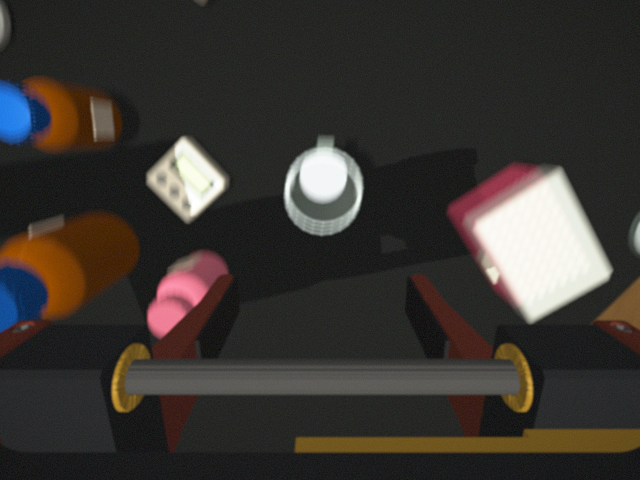

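Run:
```python
from h import *
from scipy.optimize import least_squares
p,d=eyes.snapshot('wrist'); C=cam('wrist'); P=cloud(C,d); Z=P[...,2]
print('bench',np.nanmedian(Z[20:60,250:400]), C[3], C[2][:,2])
w=np.zeros_like(Z,bool); w[120:250,270:380]=1
k=w&(Z>.105)&(Z<.13); q=P[k]; print(k.sum(),q.min(0),q.max(0),np.nanpercentile(Z[w],99.5))
X=q[:,:2]; s=least_squares(lambda a:np.hypot(*(X-a[:2]).T)-a[2],[*np.median(X,0),.03],loss='soft_l1',f_scale=.0015).x; print(s)
w[:]=0; w[120:235,130:240]=1; k=w&(Z>.018)&(Z<.03); print('timer',P[k].mean(0), P[k].min(0),P[k].max(0))
print(project(C,[[.436,-.249,.024]]))
crop(p,(322,190),60,'pics/w1c.png',6)
```

```text
bench -0.0011934432699282072 [ 0.57019753 -0.32722807  0.38334545] [-0.21785734 -0.18585563 -0.95812101]
1570 [ 0.49821311 -0.39078472  0.10502471] [ 0.56184362 -0.33043373  0.12127849] 0.12008105319950485
[ 0.52968623 -0.35990481  0.0284645 ]
timer [ 0.43276419 -0.25230924  0.02330234] [ 0.39737718 -0.28645906  0.01802336] [ 0.46528121 -0.2177641   0.02703529]
[[183.39748384 187.0775289 ]]
```

View pics/w1c.png

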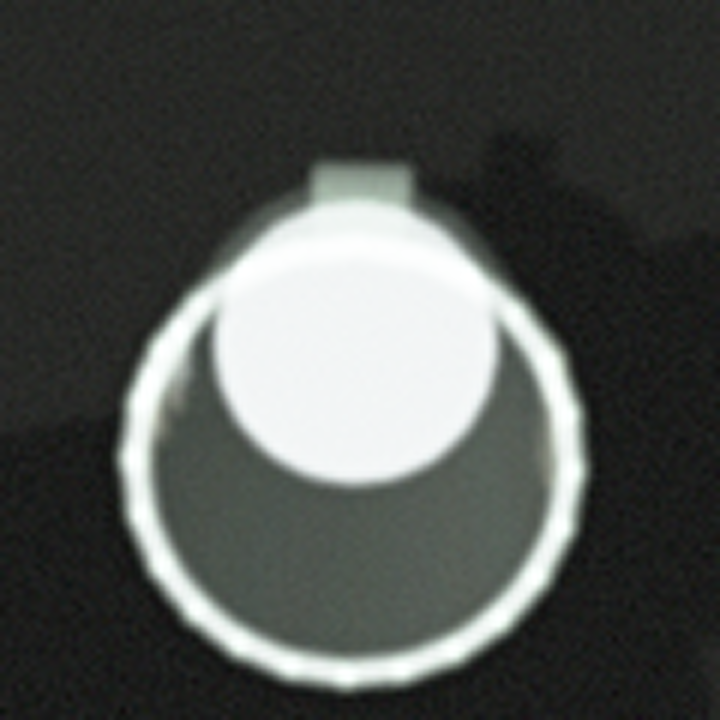

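Emit:
{"name": "arm_command", "arguments": {
  "moves": [
    [0.168,0,0.1,0],
    [0.168,0,0.28,0],
    [0.168,0,0.46,0],
    [0.168,0,0.64,0],
    [0.168,0,0.78,0],
    [0.168,0,0.83,0],
    [0.168,0,0.83,0]
  ]
}}

```text
time: 1.67
tcp_pos: [0.5334, -0.3561, 0.053]
eef_rot: [-0.003, 0.938, 0.346, -0.001]
force: [-0.2, -0.0, 0.0]
finger_gap: 0.0877
```

Emit:
{"name": "arm_command", "arguments": {
  "moves": [
    [0,0,0,0],
    [0,0,0,0],
    [0,0,0,0],
    [0,0,0,0],
    [0,0,0,0],
    [0,0,0,0]
  ],
  "jaw": 0.4
}}

```text
time: 2.17
tcp_pos: [0.5342, -0.3567, 0.0544]
eef_rot: [-0.002, 0.938, 0.346, -0.0]
force: [-0.3, -0.8, 6.0]
finger_gap: 0.0588
```

Emit:
{"name": "arm_command", "arguments": {
  "moves": [
    [0,0,-0.05,0],
    [0,0,-0.2,0],
    [0,0,-0.38,0],
    [0,0,-0.55,0],
    [0,0,-0.7,0],
    [0,0,-0.7,0]
  ]
}}

```text
time: 2.67
tcp_pos: [0.5375, -0.3593, 0.202]
eef_rot: [0.003, 0.938, 0.346, 0.003]
force: [1.1, -0.3, -0.3]
finger_gap: 0.0588
```

Run:
```python
from h import *
go(.639,.177,.19,85)
p,d=eyes.snapshot('wrist'); cv2.imwrite('pics/w2.png',p); print(sensors.read_state()['force'])
```

```text
tcp [ 0.5375 -0.3593  0.202 ] yaw 40.47 q6 0.25 gap 0.0588 t 2.67
row: [ 2.126  -1.7109  0.0567] turn -0.1237
[-0.26730641  0.21871097 -1.49845396]
```

View pics/w2.png

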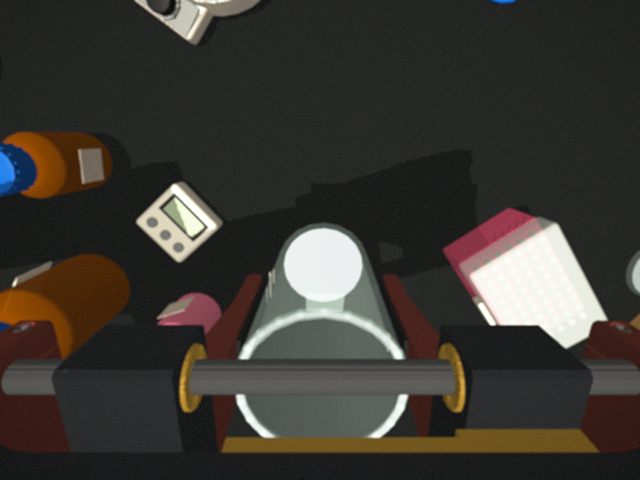

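Emit:
{"name": "arm_command", "arguments": {
  "moves": [
    [0.08,-0.06,0,-0.01],
    [0.22,-0.18,0,-0.025],
    [0.37,-0.3,0,-0.04],
    [0.52,-0.42,0,-0.055],
    [0.67,-0.54,0,-0.07],
    [0.82,-0.66,0,-0.08],
    [0.94,-0.76,0,-0.09],
    [1,-0.8,0,-0.09]
  ]
}}

```text
time: 3.38
tcp_pos: [0.5834, -0.1031, 0.1973]
eef_rot: [-0.0, 0.803, 0.596, 0.001]
force: [-0.0, 0.5, -1.5]
finger_gap: 0.0588
```

```bash
python3 -c "
from h import *
go(.639,.177,.19,85)"
```

```text
tcp [ 0.5834 -0.1031  0.1973] yaw 73.17 q6 0.1 gap 0.0588 t 3.38
row: [ 1.4207 -0.1395  0.0381] turn -0.0329
```

Emit:
{"name": "arm_command", "arguments": {
  "moves": [
    [0.08,-0.01,0,-0.005],
    [0.24,-0.03,0,-0.015],
    [0.4,-0.05,0,-0.025],
    [0.56,-0.07,0,-0.033],
    [0.72,-0.08,0,-0.033],
    [0.87,-0.1,0,-0.033],
    [0.97,-0.1,0,-0.033],
    [1,-0.1,0,-0.033]
  ]
}}

```text
time: 4.05
tcp_pos: [0.6221, 0.0966, 0.1963]
eef_rot: [-0.001, 0.737, 0.676, 0.0]
force: [0.2, 0.2, -1.7]
finger_gap: 0.0584
```

```bash
python3 -c "
from h import *
go(.639,.177,.19,85)"
```

```text
tcp [0.6221 0.0966 0.1963] yaw 85.11 q6 0.22 gap 0.0584 t 4.05
row: [0.4077 0.0501 0.0318] turn 0.0003
```

Emit:
{"name": "arm_command", "arguments": {
  "moves": [
    [0.06,0.01,0,0],
    [0.18,0.02,0,0],
    [0.3,0.035,0,0],
    [0.38,0.05,0,0],
    [0.408,0.05,0,0],
    [0.408,0.05,0,0]
  ]
}}

```text
time: 4.55
tcp_pos: [0.6389, 0.1776, 0.1958]
eef_rot: [-0.001, 0.736, 0.677, -0.0]
force: [-0.5, -0.5, -1.3]
finger_gap: 0.0588
```

```bash
cat > meas2.py <<'E'
from meas import *
from scipy.optimize import least_squares
def robX(X,r):
    s=least_squares(lambda a:np.hypot(*(X-a[:2]).T)-a[2],[*np.median(X,0),r],loss='soft_l1',f_scale=.0015).x
    return s.round(4)
E
python3 - <<'E'
from meas2 import *
go(.639,.177,.125,85); s=sensors.read_state(); print(s['joint_positions'].round(2))
p,d=eyes.snapshot('top'); cv2.imwrite('pics/t1.png',p)
p,d=eyes.snapshot('wrist'); cv2.imwrite('pics/w3.png',p)
p,d=eyes.snapshot('scene'); cv2.imwrite('pics/s1.png',p)
E
```

```text
tcp [0.6389 0.1776 0.1958] yaw 85.17 q6 0.34 gap 0.0588 t 4.55
row: [-0.003   0.0013  0.354 ] turn 0.0005
[0.25 0.51 1.56 0.   1.08 0.34]
```

View pics/w3.png

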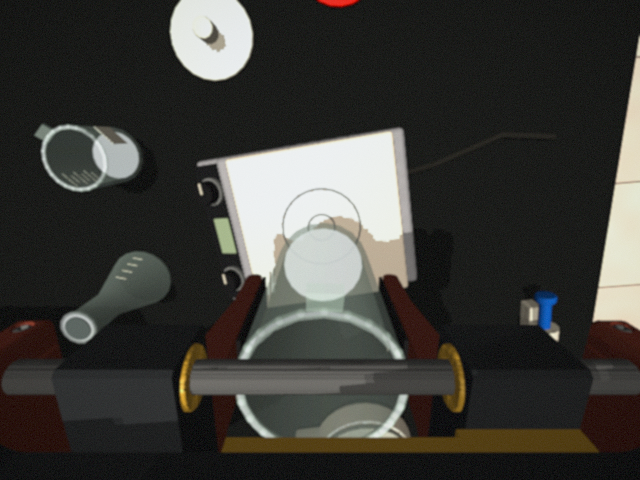

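View pics/s1.png

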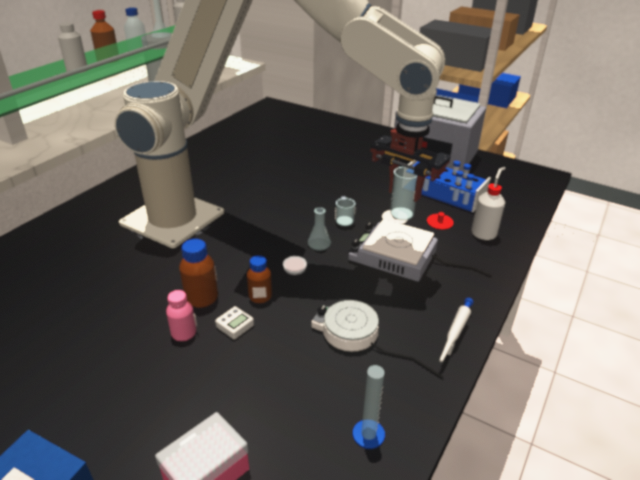

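Run:
```python
from h import *
C=cam('wrist')
p=cv2.imread('pics/w3.png'); crop(p,(322,250),70,'pics/w3c.png',5)
print('ring',plane(C,[[321.5,227]],.062),'foot',plane(C,[[322.5,265]],.144))
```

```text
ring [[0.63844273 0.17743522 0.062     ]] foot [[0.63889691 0.17270864 0.144     ]]
```

View pics/w3c.png

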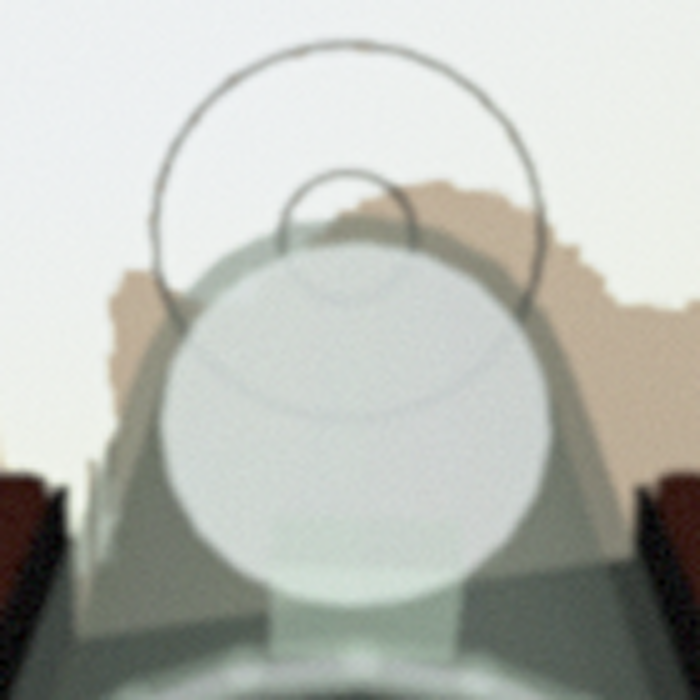

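Emit:
{"name": "arm_command", "arguments": {
  "moves": [
    [0.018,0,0.05,0],
    [0.018,0,0.15,0],
    [0.018,0,0.25,0],
    [0.018,0,0.33,0],
    [0.018,0,0.365,0],
    [0.018,0,0.375,0],
    [0.018,0,0.375,0]
  ]
}}

```text
time: 5.28
tcp_pos: [0.6387, 0.179, 0.1206]
eef_rot: [-0.001, 0.737, 0.676, -0.001]
force: [-0.6, -0.9, -1.4]
finger_gap: 0.0585
```

Emit:
{"name": "arm_command", "arguments": {
  "moves": [
    [0,0,0.003,0],
    [0,0,0.007,0],
    [0,0,0.01,0],
    [0,0,0.013,0],
    [0,0,0.013,0]
  ]
}}

```text
time: 5.7
tcp_pos: [0.6388, 0.1791, 0.1183]
eef_rot: [-0.001, 0.737, 0.676, -0.001]
force: [-0.8, 0.9, -1.2]
finger_gap: 0.0585
```

Emit:
{"name": "arm_command", "arguments": {
  "moves": [
    [0.01,0,0.002,0],
    [0.01,0,0.005,0],
    [0.01,0,0.008,0],
    [0.01,0,0.01,0],
    [0.01,0,0.01,0]
  ]
}}

```text
time: 6.12
tcp_pos: [0.639, 0.1812, 0.1165]
eef_rot: [-0.001, 0.737, 0.676, -0.0]
force: [0.0, 1.3, 1.1]
finger_gap: 0.0581
```

Emit:
{"name": "arm_command", "arguments": {
  "moves": [
    [0,0,0.003,0],
    [0,0,0.003,0]
  ]
}}

```text
time: 6.28
tcp_pos: [0.6392, 0.1812, 0.1164]
eef_rot: [-0.001, 0.737, 0.676, -0.0]
force: [-0.7, 0.5, 3.4]
finger_gap: 0.0585
```

Emit:
{"name": "arm_command", "arguments": {
  "moves": [
    [0,0,0,0],
    [0,0,0,0],
    [0,0,0,0],
    [0,0,0,0]
  ],
  "jaw": 0.95
}}

```text
time: 6.62
tcp_pos: [0.6392, 0.1812, 0.1162]
eef_rot: [-0.001, 0.737, 0.676, -0.0]
force: [0.7, 0.3, 0.1]
finger_gap: 0.0811
```

Emit:
{"name": "arm_command", "arguments": {
  "moves": [
    [0,0,-0.05,0],
    [0,0,-0.2,0],
    [0,0,-0.4,0],
    [0,0,-0.58,0],
    [0,0,-0.7,0],
    [0,0,-0.7,0]
  ]
}}

```text
time: 7.12
tcp_pos: [0.6425, 0.1819, 0.2638]
eef_rot: [0.002, 0.737, 0.676, 0.005]
force: [0.9, 0.9, 0.4]
finger_gap: 0.0834
```

Run:
```python
from h import *
go(.552,.352,.2,110)
p,d=eyes.snapshot('wrist'); cv2.imwrite('pics/w4.png',p); np.save('pics/w4.npy',d)
crop(p,(322,250),120,'pics/w4c.png',3)
```

```text
tcp [0.6425 0.1819 0.2638] yaw 85.04 q6 0.34 gap 0.0834 t 7.12
row: [ 0.8067 -0.5273  0.3175] turn -0.0693
```

View pics/w4.png

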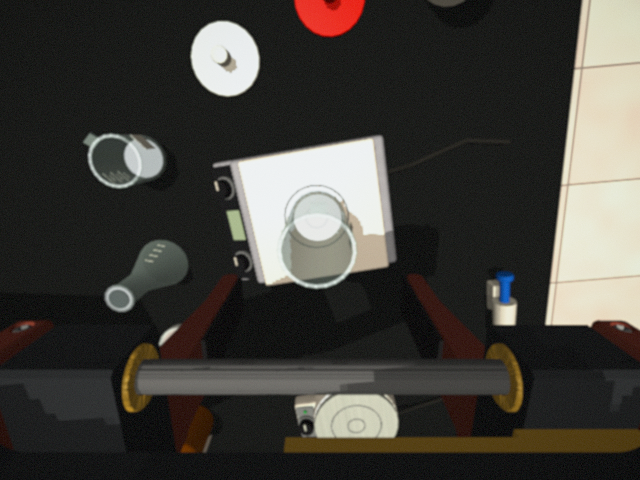

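Emit:
{"name": "arm_command", "arguments": {
  "moves": [
    [0.08,-0.05,0,-0.01],
    [0.24,-0.16,0,-0.025],
    [0.4,-0.27,0,-0.04],
    [0.57,-0.38,0.1,-0.055],
    [0.72,-0.47,0.2,-0.069],
    [0.8,-0.527,0.3,-0.069],
    [0.807,-0.527,0.3175,-0.069]
  ],
  "jaw": 0.5
}}

```text
time: 7.75
tcp_pos: [0.5456, 0.3534, 0.1918]
eef_rot: [-0.0, 0.573, 0.82, -0.001]
force: [-0.4, -0.9, -1.1]
finger_gap: 0.0446
```

Run:
```python
from meas2 import *
go(.5522,.3523,.008,110)
p,d=eyes.snapshot('wrist'); cv2.imwrite('pics/w5.png',p); C=cam('wrist')
print('proj knob',project(C,[[.5522,.3523,.03],[.5522,.3523,.005]]))
# beaker check from top
p,d=eyes.snapshot('top'); cv2.imwrite('pics/t2.png',p); C=cam('top'); P=cloud(C,d); Z=np.nan_to_num(P[...,2])
k=win(200,100,310,260)&(Z>.172)&(Z<.2); q=P[k]
if k.sum()>5:
  c=max(cv2.findContours(k.astype(np.uint8),0,1)[0],key=len).reshape(-1,2); print('rim',k.sum(),robX(plane(C,c,.182)[:,:2],.03))
```

```text
tcp [0.5456 0.3534 0.1918] yaw 110.11 q6 0.21 gap 0.0446 t 7.75
row: [-0.0162  0.0312  0.9192] turn 0.0003
proj knob [[326.40378059 222.27880728]
 [326.11763803 216.47173495]]
rim 270 [0.6401 0.1775 0.0302]
```

View pics/w5.png

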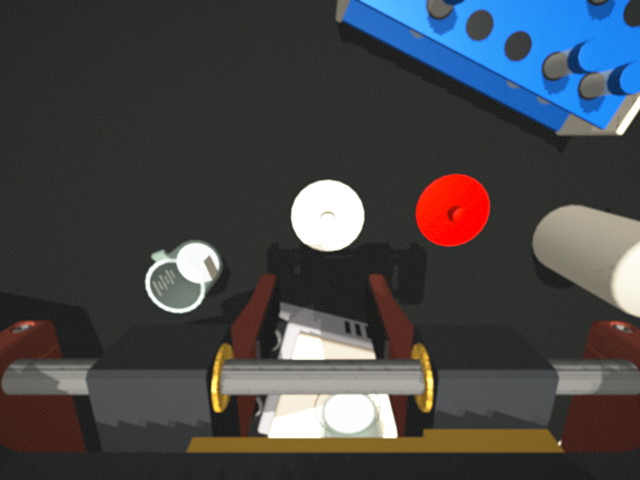

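View pics/t2.png

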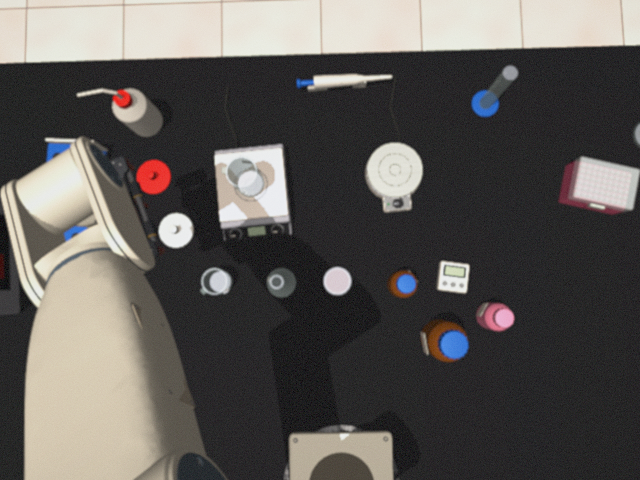

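Emit:
{"name": "arm_command", "arguments": {
  "moves": [
    [-0.016,0.034,0.1,0],
    [-0.016,0.034,0.28,0],
    [-0.016,0.034,0.46,0],
    [-0.016,0.034,0.64,0],
    [-0.016,0.034,0.77,0],
    [-0.016,0.034,0.83,0],
    [-0.016,0.034,0.84,0],
    [-0.016,0.034,0.84,0]
  ]
}}

```text
time: 8.52
tcp_pos: [0.5577, 0.35, 0.0271]
eef_rot: [0.001, 0.574, 0.819, 0.0]
force: [-0.9, -0.5, 1.0]
finger_gap: 0.0441
```

Run:
```python
from meas2 import *
go(.5522,.3523,.008,110)
p,d=eyes.snapshot('wrist'); cv2.imwrite('pics/w6.png',p)
```

```text
tcp [0.5577 0.35   0.0271] yaw 109.91 q6 0.2 gap 0.0441 t 8.52
row: [ 0.0201 -0.022   0.0953] turn -0.0003
```

View pics/w6.png

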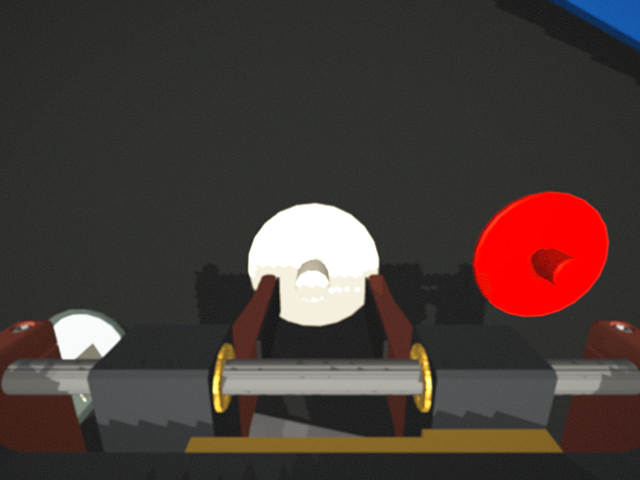

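Emit:
{"name": "arm_command", "arguments": {
  "moves": [
    [0.02,-0.022,0,0],
    [0.02,-0.022,0.03,0],
    [0.02,-0.022,0.06,0],
    [0.02,-0.022,0.08,0],
    [0.02,-0.022,0.085,0],
    [0.02,-0.022,0.085,0]
  ]
}}

```text
time: 9.07
tcp_pos: [0.5524, 0.3528, 0.0106]
eef_rot: [0.001, 0.574, 0.819, 0.001]
force: [0.3, -0.1, -0.1]
finger_gap: 0.0439
```

Run:
```python
from meas2 import *
go(.5522,.3523,.008,110); print(sensors.read_state()['force'])
```

```text
tcp [0.5524 0.3528 0.0106] yaw 109.93 q6 0.2 gap 0.0439 t 9.07
row: [-0.0021 -0.0019  0.0131] turn -0.0002
[ 0.29195721 -0.12034173 -0.10990349]
```

Emit:
{"name": "arm_command", "arguments": {
  "moves": [
    [0,0,0.01,0],
    [0,0,0.01,0],
    [0,0,0.01,0],
    [0,0,0.01,0],
    [0,0,0.01,0],
    [0,0,0.01,0]
  ],
  "jaw": 0.05,
  "squeeze": 12
}}

```text
time: 9.57
tcp_pos: [0.5525, 0.3528, 0.0087]
eef_rot: [0.001, 0.574, 0.819, 0.001]
force: [0.0, 0.3, -0.2]
finger_gap: 0.0174
```

Emit:
{"name": "arm_command", "arguments": {
  "moves": [
    [0,0,-0.05,0],
    [0,0,-0.2,0],
    [0,0,-0.4,0],
    [0,0,-0.6,0],
    [0,0,-0.8,0],
    [0,0,-0.95,0],
    [0,0,-1,0],
    [0,0,-1,0]
  ]
}}

```text
time: 10.23
tcp_pos: [0.5534, 0.3537, 0.2127]
eef_rot: [0.003, 0.574, 0.819, 0.004]
force: [-0.3, 0.0, -1.1]
finger_gap: 0.0179
```

Emit:
{"name": "arm_command", "arguments": {
  "moves": [
    [0,0,-0.1,0],
    [0,0,-0.2,0],
    [0,0,-0.25,0],
    [0,0,-0.25,0]
  ]
}}

```text
time: 10.57
tcp_pos: [0.5534, 0.3538, 0.2633]
eef_rot: [0.003, 0.574, 0.819, 0.005]
force: [1.2, 0.8, -0.4]
finger_gap: 0.0174
```

Run:
```python
from meas2 import *
go(.6401,.1775,.25,110); print(sensors.read_state()['force'])
p,d=eyes.snapshot('wrist'); cv2.imwrite('pics/w7.png',p)
```

```text
tcp [0.5534 0.3538 0.2633] yaw 109.93 q6 0.2 gap 0.0174 t 10.57
row: [-0.9767  0.1063  0.0671] turn -0.0002
[ 1.23314183  0.76536659 -0.40281151]
```

View pics/w7.png

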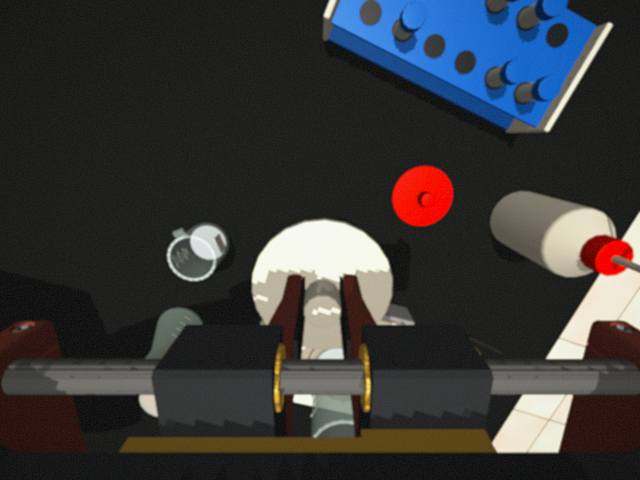

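Emit:
{"name": "arm_command", "arguments": {
  "moves": [
    [-0.06,0.01,0,0],
    [-0.2,0.02,0,0],
    [-0.38,0.04,0,0],
    [-0.56,0.06,0,0],
    [-0.74,0.08,0,0],
    [-0.88,0.1,0,0],
    [-0.95,0.106,0,0],
    [-0.97,0.106,0,0]
  ]
}}

```text
time: 11.28
tcp_pos: [0.6392, 0.1753, 0.26]
eef_rot: [0.002, 0.575, 0.818, 0.003]
force: [-0.1, -0.9, -0.9]
finger_gap: 0.0174
```

Emit:
{"name": "arm_command", "arguments": {
  "moves": [
    [0,0,0,0],
    [0,0,0,0],
    [0,0,0,0]
  ]
}}

```text
time: 11.53
tcp_pos: [0.6384, 0.1763, 0.2594]
eef_rot: [0.001, 0.575, 0.818, 0.002]
force: [-0.1, 0.5, -0.7]
finger_gap: 0.0178
```

Run:
```python
from meas2 import *
go(.6398,.1776,.195,110); print(sensors.read_state()['force'])
p,d=eyes.snapshot('wrist'); cv2.imwrite('pics/w8.png',p)
```

```text
tcp [0.6384 0.1763 0.2594] yaw 109.81 q6 -0.1 gap 0.0178 t 11.53
row: [0.0032 0.0072 0.322 ] turn -0.0005
[-0.12580876  0.51672666 -0.65500123]
```

View pics/w8.png

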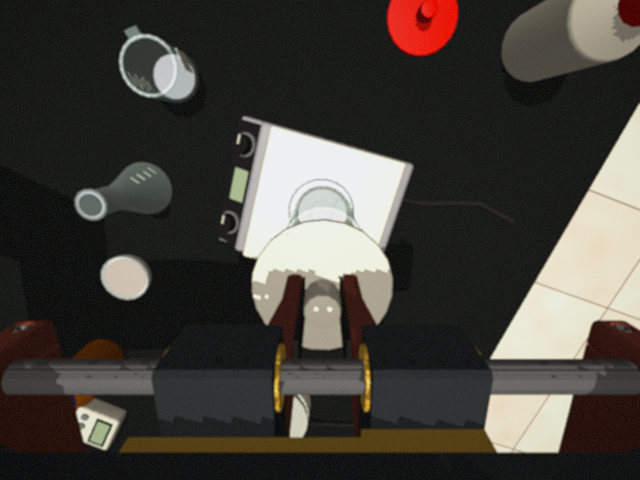

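Emit:
{"name": "arm_command", "arguments": {
  "moves": [
    [0.003,0.007,0.04,0],
    [0.003,0.007,0.12,0],
    [0.003,0.007,0.2,0],
    [0.003,0.007,0.26,0],
    [0.003,0.007,0.295,0],
    [0.003,0.007,0.305,0],
    [0.003,0.007,0.305,0],
    [0.003,0.007,0.305,0]
  ]
}}

```text
time: 12.25
tcp_pos: [0.6403, 0.178, 0.1992]
eef_rot: [0.002, 0.575, 0.818, 0.003]
force: [-0.2, -0.7, -0.2]
finger_gap: 0.0177
```

Run:
```python
from meas2 import *
go(.6398,.1776,.192,110); print(sensors.read_state()['force'])
```

```text
tcp [0.6403 0.178  0.1992] yaw 109.85 q6 -0.09 gap 0.0177 t 12.25
row: [-0.0012 -0.0033  0.0362] turn -0.0004
[-0.21948136 -0.74208918 -0.22482535]
```

Emit:
{"name": "arm_command", "arguments": {
  "moves": [
    [0,0,0.008,0],
    [0,0,0.016,0],
    [0,0,0.024,0],
    [0,0,0.03,0],
    [0,0,0.034,0],
    [0,0,0.036,0],
    [0,0,0.036,0]
  ]
}}

```text
time: 12.83
tcp_pos: [0.6403, 0.178, 0.1919]
eef_rot: [0.002, 0.575, 0.818, 0.003]
force: [-0.3, 0.0, -0.7]
finger_gap: 0.0177
```

Emit:
{"name": "arm_command", "arguments": {
  "moves": [
    [0,0,0.003,0],
    [0,0,0.006,0],
    [0,0,0.007,0],
    [0,0,0.007,0]
  ]
}}

```text
time: 13.17
tcp_pos: [0.6404, 0.178, 0.1907]
eef_rot: [0.002, 0.575, 0.818, 0.003]
force: [0.6, 1.1, 1.1]
finger_gap: 0.0178
```

Emit:
{"name": "arm_command", "arguments": {
  "moves": [
    [0,0,0.003,0],
    [0,0,0.004,0],
    [0,0,0.004,0]
  ]
}}

```text
time: 13.42
tcp_pos: [0.6405, 0.1781, 0.1906]
eef_rot: [0.002, 0.575, 0.818, 0.003]
force: [-1.5, -0.9, 4.8]
finger_gap: 0.0178
```

Emit:
{"name": "arm_command", "arguments": {
  "moves": [
    [0,0,0,0],
    [0,0,0,0],
    [0,0,0,0],
    [0,0,0,0]
  ],
  "jaw": 0.55
}}

```text
time: 13.75
tcp_pos: [0.6405, 0.178, 0.1904]
eef_rot: [0.002, 0.575, 0.818, 0.003]
force: [0.4, 0.8, 0.2]
finger_gap: 0.0411
```

Emit:
{"name": "arm_command", "arguments": {
  "moves": [
    [0,0,-0.04,0],
    [0,0,-0.15,0],
    [0,0,-0.3,0],
    [0,0,-0.42,0],
    [0,0,-0.45,0],
    [0,0,-0.45,0]
  ]
}}

```text
time: 14.25
tcp_pos: [0.6411, 0.1781, 0.2832]
eef_rot: [0.003, 0.575, 0.818, 0.005]
force: [0.4, -0.6, 0.6]
finger_gap: 0.0482
```

Run:
```python
from meas2 import *
go(.4322,.1209,.2,100)
p,d=eyes.snapshot('wrist'); cv2.imwrite('pics/w9.png',p)
```

```text
tcp [0.6411 0.1781 0.2832] yaw 109.85 q6 -0.09 gap 0.0482 t 14.25
row: [ 0.0856 -1.0845  0.4033] turn 0.0274
```

View pics/w9.png

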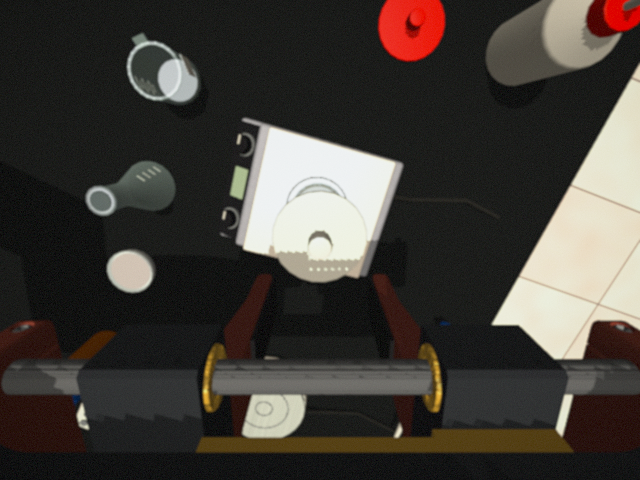

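Emit:
{"name": "arm_command", "arguments": {
  "moves": [
    [0.01,-0.08,0,0.005],
    [0.02,-0.25,0,0.01],
    [0.04,-0.43,0,0.02],
    [0.06,-0.62,0,0.027],
    [0.07,-0.8,0.05,0.027],
    [0.08,-0.94,0.15,0.027],
    [0.08,-1,0.25,0.027],
    [0.08,-1,0.25,0.027]
  ]
}}

```text
time: 14.97
tcp_pos: [0.4409, 0.1235, 0.2249]
eef_rot: [-0.001, 0.642, 0.767, -0.0]
force: [-0.9, -0.2, 0.1]
finger_gap: 0.0484
```

Emit:
{"name": "arm_command", "arguments": {
  "moves": [
    [0,0,0,0],
    [0,0,0,0]
  ]
}}

```text
time: 15.13
tcp_pos: [0.4409, 0.1235, 0.2244]
eef_rot: [-0.002, 0.642, 0.767, -0.001]
force: [0.4, 0.5, 0.1]
finger_gap: 0.0483
```

Run:
```python
from meas2 import *
go(.4322,.1209,.075,100)
p,d=eyes.snapshot('wrist'); cv2.imwrite('pics/w10.png',p);C=cam('wrist');print(project(C,[[.4322,.1209,.11],[.4322,.1209,.0]]))
p,d=eyes.snapshot('top'); cv2.imwrite('pics/t3.png',p); C=cam('top'); P=cloud(C,d); Z=np.nan_to_num(P[...,2]); 
k=(p.min(2)>140)&win(200,100,310,260)&(Z>.178)&(Z<.195); 
if k.sum()>9: print('lid',circ(k,C,.187),np.median(Z[k]))
```

```text
tcp [0.4409 0.1235 0.2244] yaw 100.12 q6 0.07 gap 0.0483 t 15.13
row: [-0.006  -0.0424  0.7474] turn 0.0003
[[309.96084239 235.87486332]
 [313.30605856 209.20767696]]
lid (array([0.6413, 0.1785]), 'r', np.float64(0.037), 'enc', array([641.3, 178.5,  37.9])) 0.18693526569092755
```

View pics/w10.png

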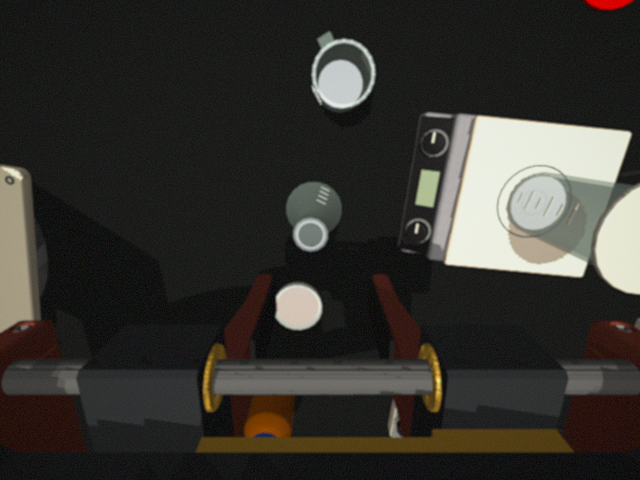

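View pics/t3.png

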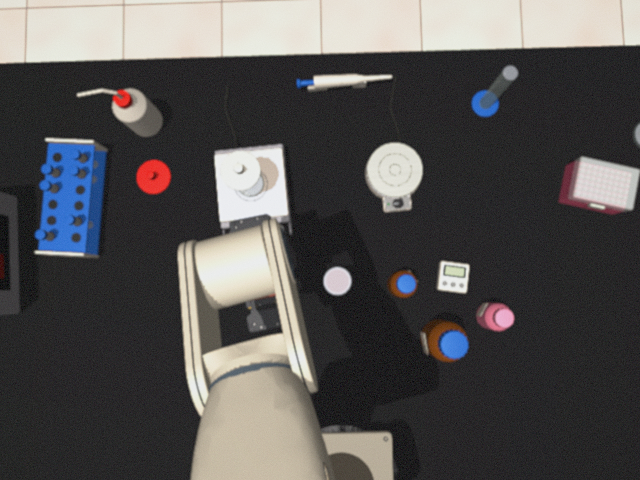

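Emit:
{"name": "arm_command", "arguments": {
  "moves": [
    [-0.006,-0.042,0.06,0],
    [-0.006,-0.042,0.2,0],
    [-0.006,-0.042,0.38,0],
    [-0.006,-0.042,0.55,0],
    [-0.006,-0.042,0.68,0],
    [-0.006,-0.042,0.74,0],
    [-0.006,-0.042,0.75,0],
    [-0.006,-0.042,0.75,0]
  ]
}}

```text
time: 15.9
tcp_pos: [0.4348, 0.1216, 0.075]
eef_rot: [-0.001, 0.642, 0.767, -0.0]
force: [-0.4, 0.9, 0.5]
finger_gap: 0.0485
```

Emit:
{"name": "arm_command", "arguments": {
  "moves": [
    [0,0,0,0],
    [0,0,0,0],
    [0,0,0,0],
    [0,0,0,0],
    [0,0,0,0],
    [0,0,0,0]
  ],
  "jaw": 0.1
}}

```text
time: 16.4
tcp_pos: [0.435, 0.1216, 0.0754]
eef_rot: [-0.001, 0.642, 0.767, 0.0]
force: [-0.2, -0.4, 2.3]
finger_gap: 0.0254
```

Run:
```python
from meas2 import *
go(.6665,-.129,.19,80)
```

```text
tcp [0.435  0.1216 0.0754] yaw 100.13 q6 0.07 gap 0.0254 t 16.4
row: [-1.4366  0.9185 -0.5751] turn 0.0559
```

Emit:
{"name": "arm_command", "arguments": {
  "moves": [
    [0,0,-0.05,0],
    [0,0,-0.18,0],
    [0,0,-0.34,0],
    [0,0,-0.5,0],
    [0,0,-0.58,0],
    [0,0,-0.6,0],
    [0,0,-0.6,0]
  ]
}}

```text
time: 16.98
tcp_pos: [0.4359, 0.1217, 0.1969]
eef_rot: [0.0, 0.642, 0.767, 0.001]
force: [-0.3, 0.2, -0.6]
finger_gap: 0.0259
```

Run:
```python
from meas2 import *
go(.6665,-.129,.19,80)
p,d=eyes.snapshot('wrist'); cv2.imwrite('pics/w11.png',p)
```

```text
tcp [0.4359 0.1217 0.1969] yaw 100.13 q6 0.07 gap 0.0259 t 16.98
row: [-1.4369  0.9147  0.0351] turn 0.0559
```

View pics/w11.png

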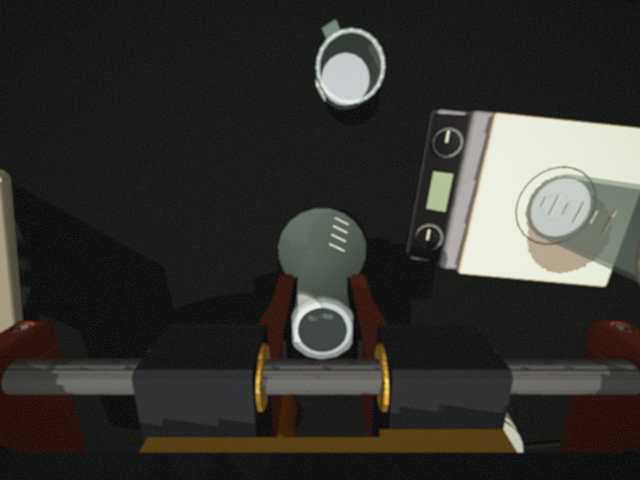

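Emit:
{"name": "arm_command", "arguments": {
  "moves": [
    [-0.05,0.03,0,0.008],
    [-0.16,0.1,0,0.02],
    [-0.3,0.19,0,0.033],
    [-0.44,0.28,0,0.046],
    [-0.58,0.37,0,0.056],
    [-0.72,0.46,0,0.056],
    [-0.82,0.52,0,0.056],
    [-0.85,0.54,0,0.056]
  ]
}}

```text
time: 17.7
tcp_pos: [0.5723, -0.0293, 0.1932]
eef_rot: [-0.001, 0.767, 0.642, -0.001]
force: [0.3, -0.3, -0.9]
finger_gap: 0.0257
```

Run:
```python
from meas2 import *
go(.6665,-.129,.19,80)
```

```text
tcp [ 0.5723 -0.0293  0.1932] yaw 79.85 q6 0.1 gap 0.0257 t 17.7
row: [-0.4076  0.5517  0.0148] turn -0.0004
```

Emit:
{"name": "arm_command", "arguments": {
  "moves": [
    [-0.04,0.05,0,0],
    [-0.12,0.16,0,0],
    [-0.22,0.29,0,0],
    [-0.31,0.42,0,0],
    [-0.38,0.51,0,0],
    [-0.405,0.55,0,0],
    [-0.405,0.55,0,0],
    [-0.405,0.55,0,0]
  ]
}}

```text
time: 18.37
tcp_pos: [0.665, -0.1276, 0.1916]
eef_rot: [-0.002, 0.767, 0.642, -0.001]
force: [0.5, -0.9, -0.4]
finger_gap: 0.0256
```

Run:
```python
from meas2 import *
go(.6665,-.129,.125,80)
p,d=eyes.snapshot('wrist'); cv2.imwrite('pics/w12.png',p); C=cam('wrist'); print(project(C,[[.6665,-.129,.046]]))
crop(p,(322,260),90,'pics/w12c.png',4)
```

```text
tcp [ 0.665  -0.1276  0.1916] yaw 79.84 q6 -0.03 gap 0.0256 t 18.37
row: [-0.0058  0.0101  0.3332] turn -0.0004
[[324.61901155 226.91863495]]
```

View pics/w12c.png

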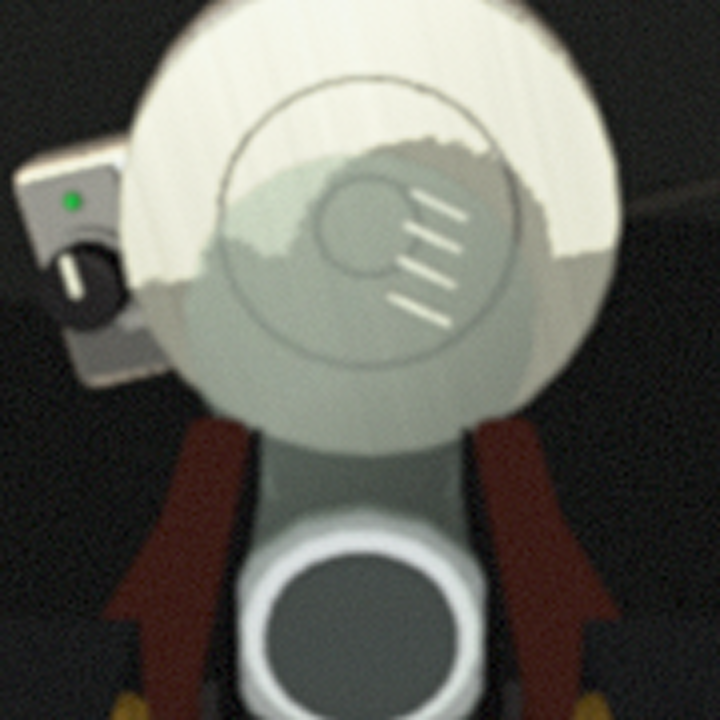

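Emit:
{"name": "arm_command", "arguments": {
  "moves": [
    [-0.003,0.01,0.04,0],
    [-0.003,0.01,0.12,0],
    [-0.003,0.01,0.2,0],
    [-0.003,0.01,0.27,0],
    [-0.003,0.01,0.315,0],
    [-0.003,0.01,0.33,0],
    [-0.003,0.01,0.33,0],
    [-0.003,0.01,0.33,0]
  ]
}}

```text
time: 19.08
tcp_pos: [0.6666, -0.1279, 0.1263]
eef_rot: [-0.002, 0.767, 0.642, -0.001]
force: [-0.3, 1.0, -0.6]
finger_gap: 0.0257
```

Run:
```python
from meas2 import *
go(.6665,-.1285,.1214,80); print(sensors.read_state()['force'])
```

```text
tcp [ 0.6666 -0.1279  0.1263] yaw 79.88 q6 -0.03 gap 0.0257 t 19.08
row: [-0.0029 -0.0001  0.0244] turn -0.0003
[-0.28690992  1.00654447 -0.60630663]
```

Emit:
{"name": "arm_command", "arguments": {
  "moves": [
    [0,0,0.006,0],
    [0,0,0.012,0],
    [0,0,0.017,0],
    [0,0,0.021,0],
    [0,0,0.023,0],
    [0,0,0.023,0],
    [0,0,0.023,0]
  ]
}}

```text
time: 19.67
tcp_pos: [0.6666, -0.128, 0.1217]
eef_rot: [-0.002, 0.767, 0.642, -0.001]
force: [0.1, -0.9, -0.7]
finger_gap: 0.0256
```

Emit:
{"name": "arm_command", "arguments": {
  "moves": [
    [0,0,0.002,0],
    [0,0,0.004,0],
    [0,0,0.005,0],
    [0,0,0.005,0]
  ]
}}

```text
time: 20.0
tcp_pos: [0.6668, -0.128, 0.1216]
eef_rot: [-0.002, 0.767, 0.642, -0.001]
force: [-2.5, -0.3, 5.0]
finger_gap: 0.0258
```

Contact felt (5 N up). I'll release the flask, then rise.

Emit:
{"name": "arm_command", "arguments": {
  "moves": [
    [0,0,0,0],
    [0,0,0,0],
    [0,0,0,0],
    [0,0,0,0]
  ],
  "jaw": 0.55
}}

```text
time: 20.33
tcp_pos: [0.6668, -0.128, 0.1214]
eef_rot: [-0.002, 0.767, 0.642, -0.001]
force: [0.5, 0.3, -0.5]
finger_gap: 0.0472
```

Emit:
{"name": "arm_command", "arguments": {
  "moves": [
    [0,0,-0.04,0],
    [0,0,-0.15,0],
    [0,0,-0.3,0],
    [0,0,-0.45,0],
    [0,0,-0.55,0],
    [0,0,-0.58,0],
    [0,0,-0.58,0]
  ]
}}

```text
time: 20.92
tcp_pos: [0.6683, -0.1284, 0.2398]
eef_rot: [-0.0, 0.767, 0.642, 0.0]
force: [-0.4, 0.4, -0.8]
finger_gap: 0.0481
```

Run:
```python
from meas2 import *
go(.4226,-.1367,.24,31)
p,d=eyes.snapshot('wrist'); cv2.imwrite('pics/w13.png',p); C=cam('wrist'); P=cloud(C,d); Z=np.nan_to_num(P[...,2]); print(project(C,[[.6665,-.1285,.156],[.4226,-.1367,.11]]))
```

```text
tcp [ 0.6683 -0.1284  0.2398] yaw 79.89 q6 -0.03 gap 0.0481 t 20.92
row: [-2.566e-01 -1.202e+00 -1.100e-03] turn 0.1358
[[321.13264547 247.40212019]
 [ 64.44621599 283.25549765]]
```

View pics/w13.png

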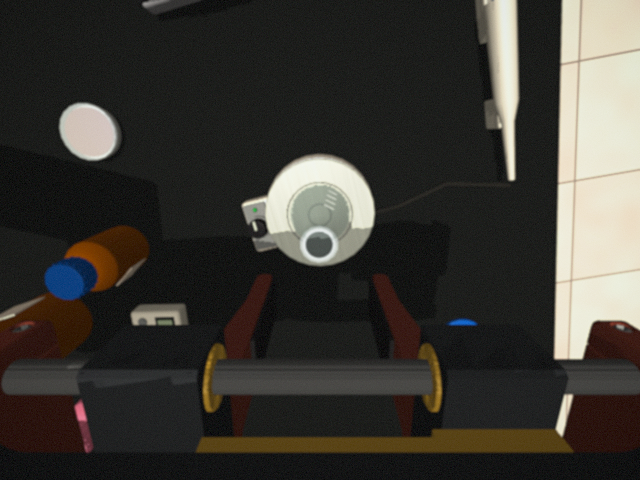

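Emit:
{"name": "arm_command", "arguments": {
  "moves": [
    [-0.02,-0.08,0,0.01],
    [-0.05,-0.24,0,0.028],
    [-0.09,-0.42,0,0.046],
    [-0.13,-0.6,0,0.064],
    [-0.17,-0.78,0,0.082],
    [-0.2,-0.92,0,0.1],
    [-0.21,-0.98,0,0.118],
    [-0.21,-1,0,0.136]
  ],
  "jaw": 0.75
}}

```text
time: 21.63
tcp_pos: [0.4591, -0.1339, 0.2364]
eef_rot: [-0.002, 0.965, 0.264, -0.003]
force: [0.3, 0.8, 1.5]
finger_gap: 0.0659
```

Emit:
{"name": "arm_command", "arguments": {
  "moves": [
    [0,0,0,0],
    [0,0,0,0]
  ]
}}

```text
time: 21.8
tcp_pos: [0.4576, -0.1336, 0.2349]
eef_rot: [-0.003, 0.964, 0.265, -0.005]
force: [-0.5, 0.5, -0.8]
finger_gap: 0.0657
```

Run:
```python
from meas2 import *
go(.4226,-.1367,.2,31)
```

```text
tcp [ 0.4576 -0.1336  0.2349] yaw 30.71 q6 0.73 gap 0.0657 t 21.8
row: [-0.1573 -0.0745  0.1761] turn -0.0008
```

Emit:
{"name": "arm_command", "arguments": {
  "moves": [
    [-0.05,-0.02,0.05,0],
    [-0.11,-0.05,0.1,0],
    [-0.15,-0.07,0.15,0],
    [-0.157,-0.075,0.176,0],
    [-0.157,-0.075,0.176,0],
    [-0.157,-0.075,0.176,0]
  ]
}}

```text
time: 22.3
tcp_pos: [0.4232, -0.1366, 0.1997]
eef_rot: [-0.003, 0.964, 0.265, -0.005]
force: [0.2, -0.4, 0.3]
finger_gap: 0.0663
```

Run:
```python
from meas2 import *
go(.4226,-.1367,.086,31)
p,d=eyes.snapshot('wrist'); cv2.imwrite('pics/w14.png',p); C=cam('wrist'); print(project(C,[[.4226,-.1367,.11]]))
```

```text
tcp [ 0.4232 -0.1366  0.1997] yaw 30.79 q6 0.69 gap 0.0663 t 22.3
row: [0.0014 0.0041 0.5687] turn -0.0006
[[322.72107255 243.33639619]]
```

View pics/w14.png

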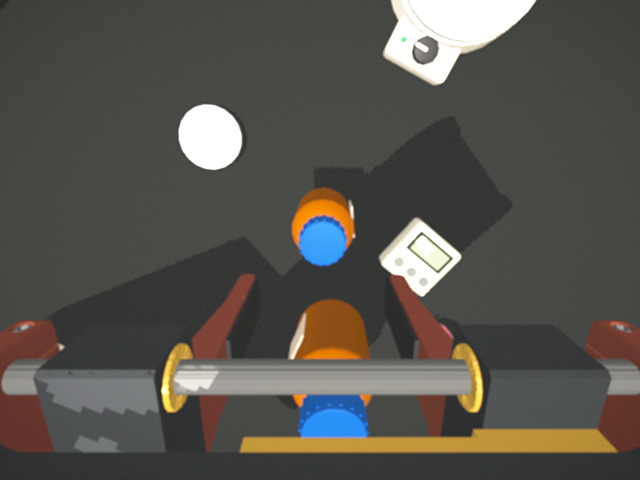

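Emit:
{"name": "arm_command", "arguments": {
  "moves": [
    [0.001,0.004,0.05,0],
    [0.001,0.004,0.18,0],
    [0.001,0.004,0.33,0],
    [0.001,0.004,0.46,0],
    [0.001,0.004,0.54,0],
    [0.001,0.004,0.565,0],
    [0.001,0.004,0.568,0],
    [0.001,0.004,0.568,0]
  ]
}}

```text
time: 23.02
tcp_pos: [0.4236, -0.137, 0.0867]
eef_rot: [-0.003, 0.964, 0.266, -0.004]
force: [0.9, 0.1, 0.2]
finger_gap: 0.0658
```

Emit:
{"name": "arm_command", "arguments": {
  "moves": [
    [0,0,0,0],
    [0,0,0,0],
    [0,0,0,0],
    [0,0,0,0],
    [0,0,0,0],
    [0,0,0,0],
    [0,0,0,0]
  ],
  "jaw": 0.2,
  "squeeze": 25
}}

```text
time: 23.6
tcp_pos: [0.4239, -0.137, 0.0871]
eef_rot: [-0.003, 0.964, 0.266, -0.004]
force: [-0.9, 1.1, 7.5]
finger_gap: 0.0365
```

Emit:
{"name": "arm_command", "arguments": {
  "moves": [
    [0,0,-0.04,0],
    [0,0,-0.15,0],
    [0,0,-0.3,0],
    [0,0,-0.43,0],
    [0,0,-0.5,0],
    [0,0,-0.52,0],
    [0,0,-0.52,0]
  ]
}}

```text
time: 24.18
tcp_pos: [0.4253, -0.1375, 0.1922]
eef_rot: [-0.002, 0.964, 0.266, -0.003]
force: [0.0, -0.1, -3.2]
finger_gap: 0.0364
```

Run:
```python
from meas2 import *
go(.653,.0245,.18,95)
p,d=eyes.snapshot('wrist'); cv2.imwrite('pics/w15.png',p); print(sensors.read_state()['force'])
```

```text
tcp [ 0.4253 -0.1375  0.1922] yaw 30.8 q6 0.69 gap 0.0364 t 24.18
row: [ 1.393  -0.1127  0.0549] turn -0.1783
[ 0.28955645 -0.62661844 -2.27235531]
```

View pics/w15.png

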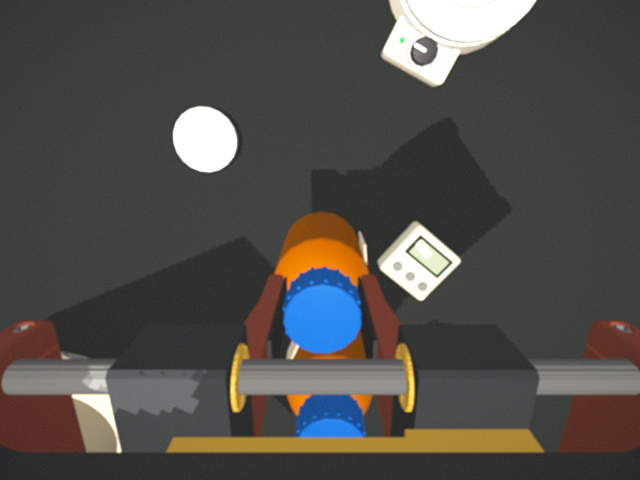

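Emit:
{"name": "arm_command", "arguments": {
  "moves": [
    [0.04,-0.003,0,-0.01],
    [0.14,-0.01,0,-0.02],
    [0.3,-0.02,0,-0.035],
    [0.46,-0.04,0,-0.05],
    [0.62,-0.05,0,-0.065],
    [0.78,-0.065,0,-0.08],
    [0.92,-0.075,0,-0.08],
    [0.98,-0.08,0,-0.08]
  ]
}}

```text
time: 24.9
tcp_pos: [0.5864, -0.0212, 0.1879]
eef_rot: [-0.004, 0.867, 0.498, -0.004]
force: [0.3, 0.2, -2.3]
finger_gap: 0.0364
```

Run:
```python
from meas2 import *
go(.653,.024,.19,60)
```

```text
tcp [ 0.5864 -0.0212  0.1879] yaw 59.69 q6 0.47 gap 0.0364 t 24.9
row: [ 0.363   0.1733 -0.0129] turn -0.0009
```

Emit:
{"name": "arm_command", "arguments": {
  "moves": [
    [0.05,0.02,0,0],
    [0.15,0.07,0,0],
    [0.26,0.12,0,0],
    [0.34,0.16,0,0],
    [0.363,0.173,0,0],
    [0.363,0.173,0,0],
    [0.363,0.173,0,0]
  ]
}}

```text
time: 25.48
tcp_pos: [0.6515, 0.0234, 0.1863]
eef_rot: [-0.005, 0.867, 0.498, -0.005]
force: [0.3, 0.4, -2.0]
finger_gap: 0.0364
```

Run:
```python
from meas2 import *
go(.653,.024,.092,60); print(sensors.read_state()['force'])
p,d=eyes.snapshot('scene'); cv2.imwrite('pics/s2.png',p)
```

```text
tcp [0.6515 0.0234 0.1863] yaw 59.68 q6 0.54 gap 0.0364 t 25.48
row: [0.0081 0.0112 0.4715] turn -0.0009
[ 0.26422271  0.39394613 -1.99445961]
```

View pics/s2.png

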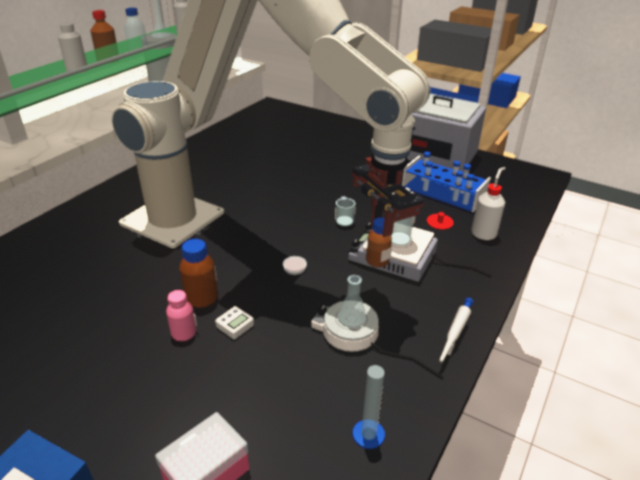

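Emit:
{"name": "arm_command", "arguments": {
  "moves": [
    [0.006,0.01,0.05,0],
    [0.006,0.01,0.16,0],
    [0.006,0.01,0.28,0],
    [0.006,0.01,0.38,0],
    [0.006,0.01,0.44,0],
    [0.006,0.01,0.465,0],
    [0.006,0.01,0.47,0],
    [0.006,0.01,0.47,0]
  ]
}}

```text
time: 26.2
tcp_pos: [0.6527, 0.0234, 0.0929]
eef_rot: [-0.005, 0.868, 0.497, -0.005]
force: [-0.5, -0.5, -2.2]
finger_gap: 0.0367
```

Run:
```python
from meas2 import *
go(.653,.024,.0871,60); print(sensors.read_state()['force'])
```

```text
tcp [0.6527 0.0234 0.0929] yaw 59.64 q6 0.54 gap 0.0367 t 26.2
row: [ 0.0035 -0.0001  0.029 ] turn -0.001
[-0.51541594 -0.4557283  -2.20060842]
```

Emit:
{"name": "arm_command", "arguments": {
  "moves": [
    [0.003,0,0.008,0],
    [0.003,0,0.016,0],
    [0.003,0,0.022,0],
    [0.003,0,0.027,0],
    [0.003,0,0.029,0],
    [0.003,0,0.029,0],
    [0.003,0,0.029,0]
  ]
}}

```text
time: 26.78
tcp_pos: [0.6531, 0.0239, 0.0874]
eef_rot: [-0.004, 0.868, 0.497, -0.004]
force: [-0.3, -0.4, -0.6]
finger_gap: 0.0366
```

Emit:
{"name": "arm_command", "arguments": {
  "moves": [
    [0,0,0.002,0],
    [0,0,0.004,0],
    [0,0,0.004,0]
  ]
}}

```text
time: 27.03
tcp_pos: [0.6533, 0.0241, 0.0873]
eef_rot: [-0.004, 0.868, 0.497, -0.004]
force: [-1.7, 0.5, 5.1]
finger_gap: 0.0365
```

Contact made. I'll release the bottle, rise, and check.

Emit:
{"name": "arm_command", "arguments": {
  "moves": [
    [0,0,0,0],
    [0,0,0,0],
    [0,0,0,0],
    [0,0,0,0]
  ],
  "jaw": 0.75
}}

```text
time: 27.37
tcp_pos: [0.6534, 0.0241, 0.0873]
eef_rot: [-0.004, 0.868, 0.497, -0.004]
force: [0.3, 0.9, 0.1]
finger_gap: 0.0595
```

Emit:
{"name": "arm_command", "arguments": {
  "moves": [
    [0,0,-0.04,0],
    [0,0,-0.15,0],
    [0,0,-0.32,0],
    [0,0,-0.5,0],
    [0,0,-0.68,0],
    [0,0,-0.78,0],
    [0,0,-0.8,0]
  ]
}}

```text
time: 27.95
tcp_pos: [0.6577, 0.0235, 0.253]
eef_rot: [-0.002, 0.868, 0.497, -0.0]
force: [1.0, -0.2, -0.0]
finger_gap: 0.0661
```

Run:
```python
from meas2 import *
go(.436,-.249,.2,-8.7)
p,d=eyes.snapshot('wrist'); cv2.imwrite('pics/w16.png',p)
```

```text
tcp [0.6577 0.0235 0.253 ] yaw 59.64 q6 0.54 gap 0.0661 t 27.95
row: [-1.7365 -0.2669  0.2634] turn 0.1898
```

View pics/w16.png

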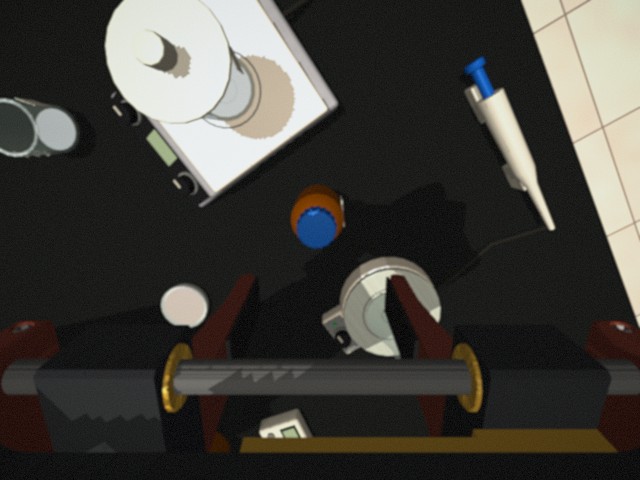

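Run:
```python
from meas2 import *
p=cv2.imread('pics/top0.png'); d=np.load('pics/top0.npy'); C=cam('top'); P=cloud(C,d); Z=np.nan_to_num(P[...,2])
k=win(470,295,520,340)&(Z>.1); print('pink cap',np.median(P[k],0),circ(k,C,.112))
k=win(470,295,520,340)&(Z>.02); q=P[k]
for a in (.02,.04,.06,.075,.09): 
    j=(q[:,2]>a)&(q[:,2]<a+.02); print(a,q[j].min(0).round(3),q[j].max(0).round(3))
k=win(415,315,475,365)&(Z>.14); print('big',np.median(P[k],0),circ(k,C,.158))
```

```text
pink cap [ 0.35196266 -0.32605503  0.10941346] (array([ 0.3516, -0.3249]), 'r', np.float64(0.0182), 'enc', array([ 351.9, -324.5,   20. ]))
0.02 [ 0.325 -0.32   0.021] [ 0.378 -0.295  0.04 ]
0.04 [ 0.325 -0.322  0.04 ] [ 0.379 -0.296  0.06 ]
0.06 [ 0.324 -0.349  0.061] [ 0.379 -0.299  0.08 ]
0.075 [ 0.324 -0.347  0.075] [ 0.377 -0.301  0.095]
0.09 [ 0.332 -0.346  0.09 ] [ 0.37  -0.308  0.11 ]
big [ 0.30680701 -0.21512849  0.15545913] (array([ 0.3074, -0.2144]), 'r', np.float64(0.0263), 'enc', array([ 307.4, -214.2,   28.1]))
```

Emit:
{"name": "arm_command", "arguments": {
  "moves": [
    [-0.06,-0.01,0,0.015],
    [-0.2,-0.03,0,0.033],
    [-0.37,-0.06,0,0.052],
    [-0.55,-0.08,0,0.07],
    [-0.72,-0.11,0,0.09],
    [-0.87,-0.13,0,0.108],
    [-0.96,-0.15,0,0.125],
    [-0.98,-0.15,0,0.14]
  ],
  "jaw": 1
}}

```text
time: 28.67
tcp_pos: [0.5286, -0.1322, 0.2492]
eef_rot: [-0.002, 0.997, 0.077, -0.005]
force: [-0.3, 0.1, -1.1]
finger_gap: 0.0883
```

Run:
```python
from meas2 import *
go(.440,-.2495,.2,-8.7)
```

```text
tcp [ 0.5286 -0.1322  0.2492] yaw 8.8 q6 1.15 gap 0.0883 t 28.67
row: [-0.5251  0.5134  0.248 ] turn 0.0486
```

Emit:
{"name": "arm_command", "arguments": {
  "moves": [
    [-0.05,0.05,0,0.01],
    [-0.16,0.15,0,0.025],
    [-0.28,0.27,0.05,0.04],
    [-0.4,0.39,0.12,0.0486],
    [-0.49,0.48,0.19,0.0486],
    [-0.525,0.51,0.24,0.0486],
    [-0.525,0.513,0.248,0.0486],
    [-0.525,0.513,0.248,0.0486]
  ]
}}

```text
time: 29.33
tcp_pos: [0.4393, -0.2489, 0.1986]
eef_rot: [-0.003, 0.997, -0.076, -0.006]
force: [0.3, -0.2, 0.7]
finger_gap: 0.0876
```

Run:
```python
from meas2 import *
go(.440,-.2495,.005,-8.7)
p,d=eyes.snapshot('wrist'); cv2.imwrite('pics/w17.png',p); C=cam('wrist'); P=cloud(C,d); Z=np.nan_to_num(P[...,2])
w=win(250,140,400,300); b=box((p.min(2)>80)&w,C,.024); print(b); print('proj',project(C,[[.436,-.249,.024]]))
```

```text
tcp [ 0.4393 -0.2489  0.1986] yaw -8.76 q6 1.19 gap 0.0876 t 29.33
row: [0.0166 0.0065 0.9679] turn -0.0002
((437.97674560546875, -249.9927215576172), (64.19943237304688, 65.8839111328125), 81.46834564208984)
proj [[323.86995609 219.39521882]]
```

View pics/w17.png

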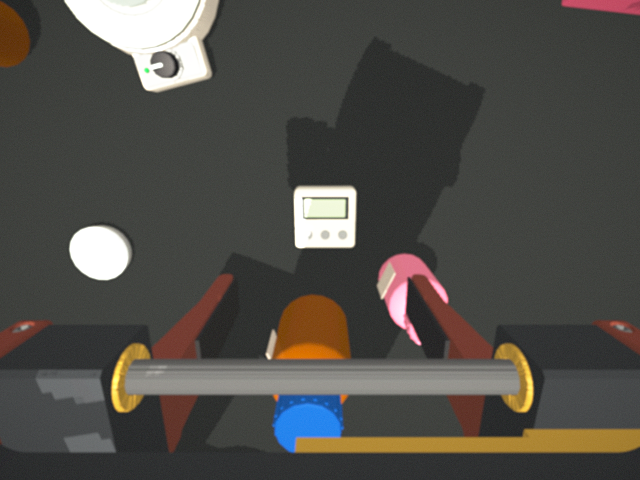

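Emit:
{"name": "arm_command", "arguments": {
  "moves": [
    [0.022,0.007,0.06,0],
    [0.022,0.007,0.22,0],
    [0.022,0.007,0.4,0],
    [0.022,0.007,0.58,0],
    [0.022,0.007,0.74,0],
    [0.022,0.007,0.86,0],
    [0.022,0.007,0.91,0],
    [0.022,0.007,0.92,0]
  ]
}}

```text
time: 30.05
tcp_pos: [0.4421, -0.2485, 0.0133]
eef_rot: [-0.003, 0.997, -0.075, -0.007]
force: [-0.6, 0.1, 0.3]
finger_gap: 0.0878
```

Emit:
{"name": "arm_command", "arguments": {
  "moves": [
    [0,0,0,0],
    [0,0,0,0]
  ]
}}

```text
time: 30.22
tcp_pos: [0.4432, -0.2485, 0.0141]
eef_rot: [-0.003, 0.997, -0.075, -0.006]
force: [-0.0, -0.9, -1.0]
finger_gap: 0.0876
```

Run:
```python
from meas2 import *
go(.441,-.2497,.005,-8.7); print(sensors.read_state()['force'])
```

```text
tcp [ 0.4432 -0.2485  0.0141] yaw -8.57 q6 1.19 gap 0.0876 t 30.22
row: [-0.0095  0.0077  0.0457] turn 0.0004
[-0.01143907 -0.925634   -0.95500632]
```

Emit:
{"name": "arm_command", "arguments": {
  "moves": [
    [-0.009,0.008,0.012,0],
    [-0.009,0.008,0.024,0],
    [-0.009,0.008,0.035,0],
    [-0.009,0.008,0.043,0],
    [-0.009,0.008,0.045,0],
    [-0.009,0.008,0.045,0]
  ]
}}

```text
time: 30.72
tcp_pos: [0.441, -0.2498, 0.0052]
eef_rot: [-0.003, 0.997, -0.075, -0.006]
force: [0.7, 0.3, -0.7]
finger_gap: 0.0879
```

Emit:
{"name": "arm_command", "arguments": {
  "moves": [
    [0,0,0,0],
    [0,0,0,0],
    [0,0,0,0],
    [0,0,0,0],
    [0,0,0,0],
    [0,0,0,0]
  ],
  "jaw": 0.5,
  "squeeze": 15
}}

```text
time: 31.22
tcp_pos: [0.441, -0.2499, 0.0052]
eef_rot: [-0.003, 0.997, -0.075, -0.006]
force: [0.2, -0.0, -0.4]
finger_gap: 0.0621
```

Emit:
{"name": "arm_command", "arguments": {
  "moves": [
    [0,0,-0.05,0],
    [0,0,-0.2,0],
    [0,0,-0.38,0],
    [0,0,-0.56,0],
    [0,0,-0.72,0],
    [0,0,-0.83,0],
    [0,0,-0.85,0]
  ]
}}

```text
time: 31.8
tcp_pos: [0.4452, -0.2521, 0.1799]
eef_rot: [-0.001, 0.997, -0.075, -0.003]
force: [1.3, -0.1, 0.0]
finger_gap: 0.062
```

Run:
```python
from meas2 import *
go(.58,.017,.16,4.9); print(sensors.read_state()['force'])
p,d=eyes.snapshot('wrist'); cv2.imwrite('pics/w18.png',p)
```

```text
tcp [ 0.4452 -0.2521  0.1799] yaw -8.58 q6 1.18 gap 0.062 t 31.8
row: [ 0.4665 -1.4307  0.099 ] turn -0.0374
[ 1.25530063 -0.12146201  0.00342864]
```

View pics/w18.png

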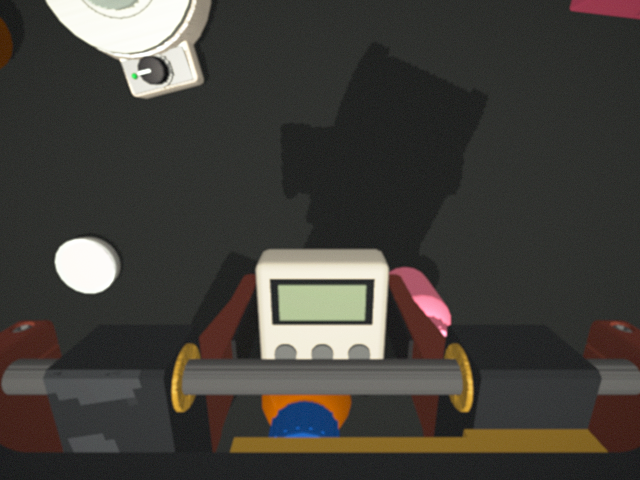

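Emit:
{"name": "arm_command", "arguments": {
  "moves": [
    [0.01,-0.06,0,-0.006],
    [0.03,-0.2,0,-0.014],
    [0.06,-0.37,0,-0.022],
    [0.09,-0.55,0,-0.03],
    [0.12,-0.72,0,-0.037],
    [0.15,-0.87,0,-0.037],
    [0.17,-0.96,0,-0.037],
    [0.17,-0.98,0,-0.037]
  ]
}}

```text
time: 32.52
tcp_pos: [0.5071, -0.0595, 0.1769]
eef_rot: [-0.002, 0.999, 0.044, -0.005]
force: [-1.0, -0.6, -1.1]
finger_gap: 0.0615
```

Emit:
{"name": "arm_command", "arguments": {
  "moves": [
    [0,-0.05,0,0],
    [0,-0.16,0,0],
    [0,-0.27,0,0],
    [0,-0.33,0,0],
    [0,-0.35,0,0],
    [0,-0.35,0,0],
    [0,-0.35,0,0]
  ]
}}

```text
time: 33.1
tcp_pos: [0.5008, 0.0097, 0.1769]
eef_rot: [-0.002, 0.999, 0.044, -0.005]
force: [-0.0, 0.2, -1.5]
finger_gap: 0.0621
```

Run:
```python
from meas2 import *
go(.578,.0173,.1,4.9); print(sensors.read_state()['force'])
p,d=eyes.snapshot('wrist'); cv2.imwrite('pics/w19.png',p); C=cam('wrist'); print('bottle proj',project(C,[[.653,.024,.11],[.653,.024,0]]))
p,d=eyes.snapshot('top'); cv2.imwrite('pics/t4.png',p); C=cam('top')
b=(p[...,0]>130)&(p[...,2]<110)&(p[...,0].astype(int)-p[...,2]>60)&win(290,150,355,230); print('cap',b.sum(), circ(b,C,.11) if b.sum()>20 else '')
```

```text
tcp [0.5008 0.0097 0.1769] yaw 5.06 q6 1.47 gap 0.0621 t 33.1
row: [ 0.3916 -0.0019  0.3805] turn 0.0004
[-0.0313671   0.16273281 -1.53449029]
bottle proj [[321.70678912   2.27156384]
 [322.38488568  47.64267543]]
cap 268 (array([0.6511, 0.0226]), 'r', np.float64(0.0179), 'enc', array([650.9,  22.9,  19. ]))
```

View pics/w19.png

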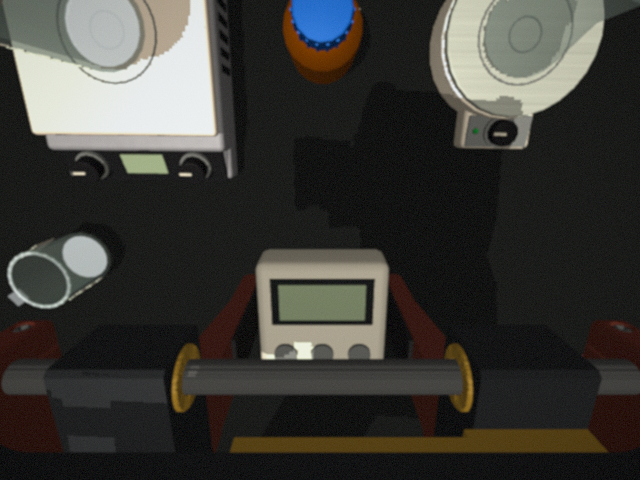

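View pics/t4.png

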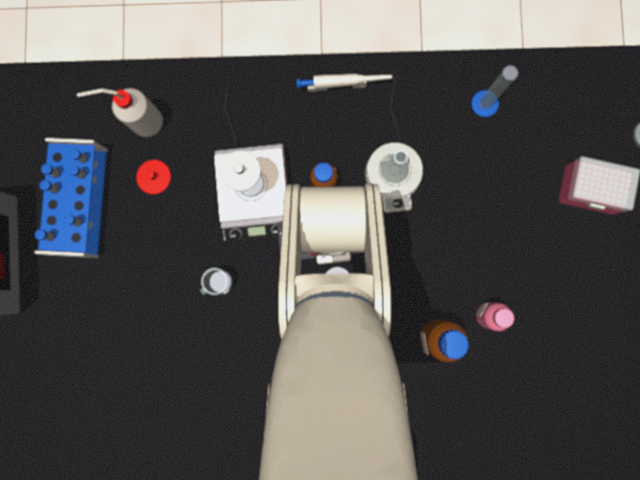

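Run:
```python
from meas2 import *
p=cv2.imread('pics/w19.png'); cv2.imwrite('pics/w19c.png',cv2.resize(p[230:370,245:400],None,fx=4,fy=4,interpolation=2))
C=cam('wrist'); s,m,yw=state(); z=s['tcp_pos'][2]+.0188
X=np.array([np.cos(yw),np.sin(yw)])
for v in (248,252,256,260,264,268): 
    P=plane(C,[[322,v]],z)[0,:2]; print(v,((P-s['tcp_pos'][:2])@X*1000).round(1), ((plane(C,[[322,v]],z-.024)[0,:2]-s['tcp_pos'][:2])@X*1000).round(1))
print('display edges v 282,323', [((plane(C,[[322,v]],z)[0,:2]-s['tcp_pos'][:2])@X*1000).round(1) for v in (280,323)])
```

```text
248 32.3 24.0
252 30.4 21.8
256 28.5 19.6
260 26.6 17.4
264 24.7 15.2
268 22.8 12.9
display edges v 282,323 [np.float64(16.9), np.float64(-5.3)]
```

View pics/w19c.png

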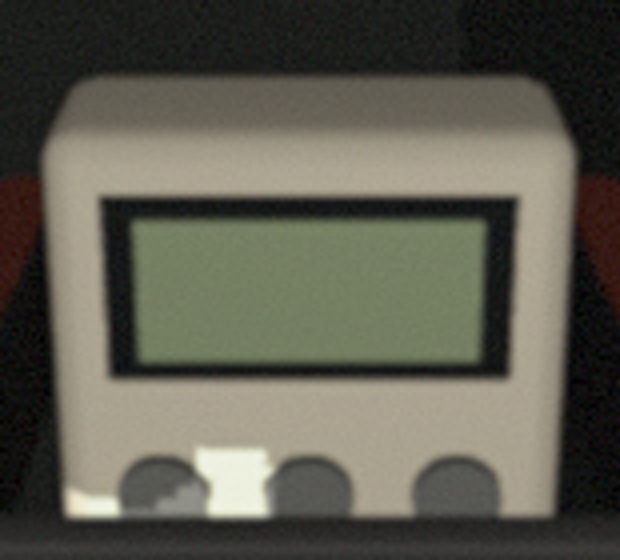

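Emit:
{"name": "arm_command", "arguments": {
  "moves": [
    [0.04,0,0,0],
    [0.13,0,0,0],
    [0.24,0,0,0],
    [0.33,0,0,0],
    [0.38,0,0,0],
    [0.39,0,0,0],
    [0.39,0,0,0],
    [0.39,0,0,0]
  ]
}}

```text
time: 33.87
tcp_pos: [0.5778, 0.0159, 0.176]
eef_rot: [-0.002, 0.999, 0.043, -0.006]
force: [0.3, 0.1, -0.1]
finger_gap: 0.062
```

Run:
```python
from meas2 import *
go(.5783,.0172,.03,4.9); print(sensors.read_state()['force'])
```

```text
tcp [0.5778 0.0159 0.176 ] yaw 4.97 q6 1.49 gap 0.062 t 33.87
row: [ 0.0112 -0.0028  0.7297] turn 0.0002
[ 0.25268878  0.07684954 -0.0921953 ]
```

Emit:
{"name": "arm_command", "arguments": {
  "moves": [
    [0.01,-0.003,0.04,0],
    [0.01,-0.003,0.15,0],
    [0.01,-0.003,0.27,0],
    [0.01,-0.003,0.39,0],
    [0.01,-0.003,0.5,0],
    [0.01,-0.003,0.57,0],
    [0.01,-0.003,0.6,0],
    [0.01,-0.003,0.6,0]
  ]
}}

```text
time: 34.53
tcp_pos: [0.5766, 0.0171, 0.0543]
eef_rot: [-0.002, 0.999, 0.043, -0.007]
force: [-0.4, 0.8, -0.9]
finger_gap: 0.0617
```

Run:
```python
from meas2 import *
go(.5783,.0172,.01,4.9); print(sensors.read_state()['force'])
p,d=eyes.snapshot('wrist'); cv2.imwrite('pics/w20.png',p)
p,d=eyes.snapshot('scene'); cv2.imwrite('pics/s3.png',cv2.resize(p[130:330,280:460],None,fx=3,fy=3,interpolation=2))
```

```text
tcp [0.5766 0.0171 0.0543] yaw 4.97 q6 1.49 gap 0.0617 t 34.53
row: [0.0115 0.0014 0.2215] turn 0.0002
[-0.43753091  0.78036812 -0.89303065]
```

View pics/w20.png

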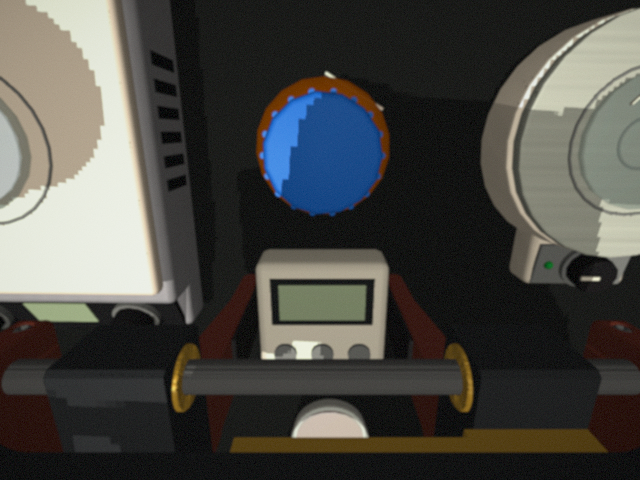

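View pics/s3.png

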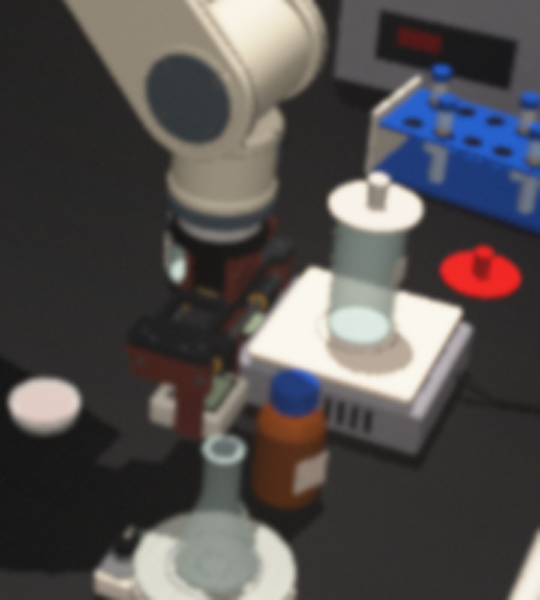

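Emit:
{"name": "arm_command", "arguments": {
  "moves": [
    [0.009,0.001,0.03,0],
    [0.009,0.001,0.09,0],
    [0.009,0.001,0.15,0],
    [0.009,0.001,0.2,0],
    [0.009,0.001,0.22,0],
    [0.009,0.001,0.22,0]
  ]
}}

```text
time: 35.13
tcp_pos: [0.5785, 0.0172, 0.0106]
eef_rot: [-0.002, 0.999, 0.043, -0.007]
force: [-0.1, 0.8, -0.3]
finger_gap: 0.0621
```

Run:
```python
from meas2 import *
go(.5783,.0172,.0055,4.9); print(sensors.read_state()['force'])
```

```text
tcp [0.5785 0.0172 0.0106] yaw 4.97 q6 1.49 gap 0.0621 t 35.13
row: [-0.0007  0.0002  0.0253] turn 0.0002
[-0.11903458  0.83128557 -0.30322474]
```

Emit:
{"name": "arm_command", "arguments": {
  "moves": [
    [0,0,0.007,0],
    [0,0,0.014,0],
    [0,0,0.02,0],
    [0,0,0.024,0],
    [0,0,0.027,0],
    [0,0,0.027,0]
  ]
}}

```text
time: 35.63
tcp_pos: [0.5785, 0.0172, 0.0053]
eef_rot: [-0.002, 0.999, 0.043, -0.007]
force: [-0.4, 1.0, -0.4]
finger_gap: 0.0618
```

Emit:
{"name": "arm_command", "arguments": {
  "moves": [
    [0,0,0,0],
    [0,0,0,0],
    [0,0,0,0],
    [0,0,0,0]
  ],
  "jaw": 1
}}

```text
time: 35.97
tcp_pos: [0.5787, 0.0172, 0.0055]
eef_rot: [-0.002, 0.999, 0.043, -0.007]
force: [0.0, -0.0, -1.1]
finger_gap: 0.0852
```

Emit:
{"name": "arm_command", "arguments": {
  "moves": [
    [0,0,-0.05,0],
    [0,0,-0.2,0],
    [0,0,-0.4,0],
    [0,0,-0.6,0],
    [0,0,-0.8,0],
    [0,0,-0.95,0],
    [0,0,-1,0],
    [0,0,-1,0]
  ]
}}

```text
time: 36.63
tcp_pos: [0.5832, 0.0165, 0.2092]
eef_rot: [-0.002, 0.999, 0.043, -0.003]
force: [0.5, 0.1, -0.4]
finger_gap: 0.0879
```

Emit:
{"name": "arm_command", "arguments": {
  "moves": [
    [-0.1,0,-0.05,0],
    [-0.25,0,-0.1,0],
    [-0.4,0,-0.15,0],
    [-0.55,0,-0.2,0],
    [-0.65,0,-0.2,0],
    [-0.7,0,-0.2,0],
    [-0.7,0,-0.2,0]
  ]
}}

```text
time: 37.22
tcp_pos: [0.4415, 0.0041, 0.2487]
eef_rot: [-0.002, 0.999, 0.043, -0.005]
force: [-0.2, -0.3, 0.4]
finger_gap: 0.0881
```

Run:
```python
from meas2 import *
go(.45,-.25,.25,4.9)
p,d=eyes.snapshot('top'); cv2.imwrite('pics/t5.png',p)
p,d=eyes.snapshot('wrist'); cv2.imwrite('pics/w21.png',p)
```

```text
tcp [0.4415 0.0041 0.2487] yaw 4.96 q6 1.46 gap 0.0881 t 37.22
row: [-0.0674  1.2696 -0.0118] turn 0.0002
```

View pics/t5.png

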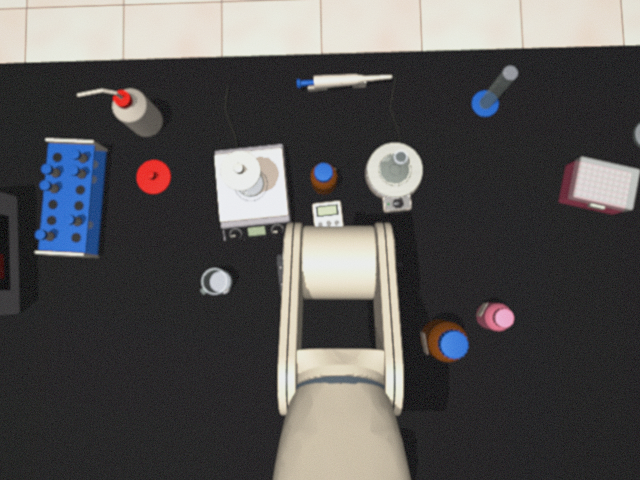

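View pics/w21.png

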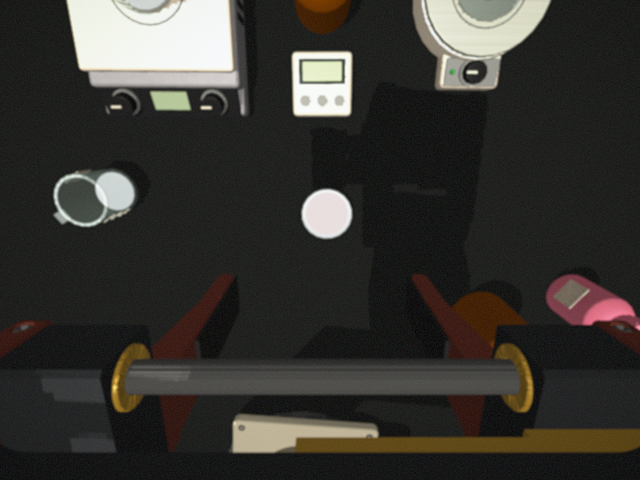

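Everything looks in place. I'll move the arm aside to the right at this height and measure the final layout from the top view.

Emit:
{"name": "arm_command", "arguments": {
  "moves": [
    [0,0.08,0,0],
    [0,0.24,0,0],
    [0,0.42,0,0],
    [0,0.6,0,0],
    [0,0.78,0,0],
    [0,0.92,0,0],
    [0,1,0,0],
    [0,1,0,0]
  ]
}}

```text
time: 37.98
tcp_pos: [0.4633, -0.1983, 0.2476]
eef_rot: [-0.002, 0.999, 0.042, -0.004]
force: [0.1, 0.1, -0.0]
finger_gap: 0.0882
```

Run:
```python
from meas2 import *
p,d=eyes.snapshot('top'); cv2.imwrite('pics/t6.png',p); C=cam('top'); P=cloud(C,d); Z=np.nan_to_num(P[...,2]); g=p.min(2)
k=(g>140)&win(200,100,310,260)&(Z>.178)&(Z<.195); L=circ(k,C,.187); print('lid',L,np.median(Z[k]))
k=win(360,120,430,200)&(Z>.146)&(Z<.17); print('flask',circ(k,C,.156),np.median(Z[k]))
k=win(300,150,350,200)&(Z>.104)&(Z<.118); print('bottle',circ(k,C,.11),np.median(P[k],0))
k=(Z>.016)&(Z<.035)&win(305,195,350,236)&(g>60); b=box(k,C,.024); print('timer',b)
k=(g>90)&win(305,200,350,236); print('timer col',box(k,C,.024))
print('petri',circ((Z>.008)&win(315,258,360,300),C,.015),'low',circ((Z>.057)&win(190,258,240,300),C,.065))
cv2.imwrite('pics/t6c.png',cv2.resize(p[130:300,190:440],None,fx=3,fy=3,interpolation=2))
p,d=eyes.snapshot('scene'); cv2.imwrite('pics/s4.png',p)
```

```text
lid (array([0.6413, 0.1785]), 'r', np.float64(0.037), 'enc', array([641.3, 178.5,  37.9])) 0.18695943662043368
flask (array([ 0.6676, -0.1277]), 'r', np.float64(0.014), 'enc', array([ 667.2, -127.5,   15.1])) 0.15610155932380332
bottle (array([0.6515, 0.0231]), 'r', np.float64(0.0177), 'enc', array([650.9,  22.8,  19. ])) [0.65179353 0.0228538  0.10972475]
timer ((573.0156860351562, 16.49945068359375), (62.01771926879883, 61.625221252441406), 5.019161701202393)
timer col ((572.422119140625, 16.470603942871094), (66.10872650146484, 64.43342590332031), 4.899103164672852)
petri (array([ 0.4334, -0.0013]), 'r', np.float64(0.0288), 'enc', array([433.2,  -1.3,  29.8])) low (array([0.436 , 0.2559]), 'r', np.float64(0.0273), 'enc', array([435.1, 257.9,  31.3]))
```

View pics/t6c.png

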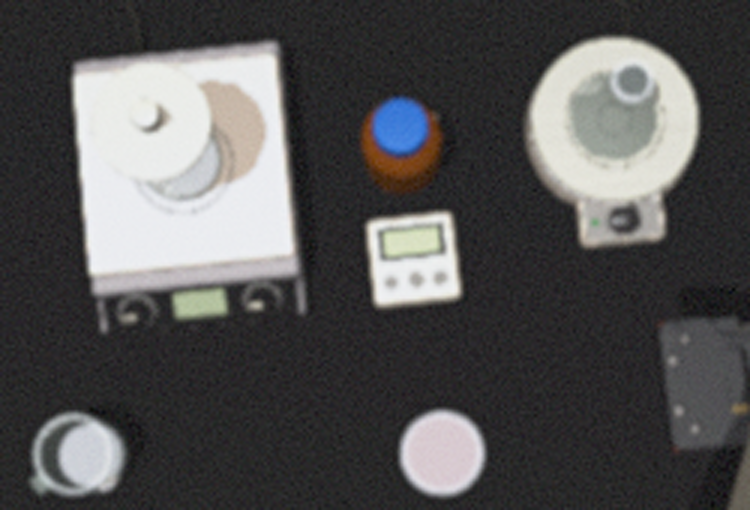

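View pics/s4.png

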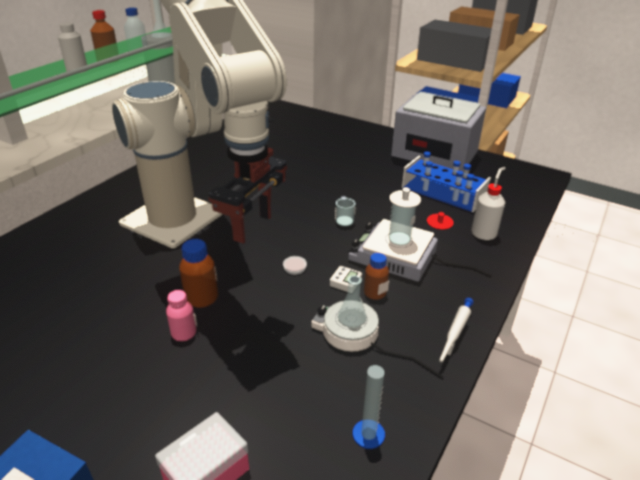

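```bash
python3 -c "
from rig import job
print(job.sign_off())"
```

```text
the job is handed in; nothing more can be done
None
```

The bench is set up as asked and handed in, done in the order given and in about 38 s of the 120 s allowed. I released each glass and the lid only once contact showed on the force reading, which stayed at or below about 5 N while setting them down.

My last top-view checks, each good to about 2 mm:

| Item | Result |
|---|---|
| Tall beaker | About 1 mm off the square plate's centre, measured just before the lid went on |
| Lid | About 2 mm off the beaker's axis, with its top at 187 mm as expected, so it sits flat |
| Flask | Within about 2 mm of the round plate's centre, upright |
| Bottle | Within about 2 mm of the midpoint between the two plate centres |
| Timer | Face up, square to the stirrers, about 20 mm straight in front of the bottle |
| Low beaker and petri dish | Petri dish reads the same as at the start; low beaker's rim fit is unchanged |

I used the smaller amber bottle and the white lid; I did not move the large amber bottle, the pink bottle or the red lid. No check failed. The only disagreements were 1–2 mm between the wrist and top cameras, within the stated calibration.

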